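# Set up the module tester: display up, magazine loaded

### The job

Get the bench tester ready for a run: raise its lid until the screen stands open at 100 degrees from shut and stays there by itself, then pull the sprung follower of the feed track back until its catch holds it. Take every cast module that is on the bench out of the casting mould and stand them, ribs up and ribs along the track, in the feed track in front of the held-back follower; when all are in, press the catch so that the follower closes the row up against the end stop. Leave the tools and other things on the bench alone.

Things in the scene. Friction and masses are not known exactly. Their poses are not given: they have to be found in the camera images.
- tester: portable module tester, grey clamshell case 170 x 380 x 50 mm (x, y, z, without the lid), fixed to the bench. Origin: centre of its underside; x points from its front (handle side) to its hinge, y along the hinge to its left. Its flat deck is 50 mm above the bench; a feed track is let into the deck (see track_end), and the catch stands on the deck behind the track's right-hand (-y) end
- lid (a joint): opening angle of the lid (rad): 0 shut, 1.745 is 100 degrees, stop at 2.3. The lid is a hood 172 x 380 x 39 mm, 0.55 kg, the screen on its inner face; shut, it covers the whole deck, its top 91 mm above the bench. The hinge is stiff: the lid stays wherever it is left (about 10 N at the handle moves it)
- lid_hinge (a point): middle of the hinge line, on the lid; the line runs along the tester's y, 83 mm behind the tester's origin and 52 mm above the bench
- lid_handle (a point): middle of the bar of the lid's black carrying handle: round bar 12 mm thick, 110 mm long, along the tester's y, its axis 42 mm clear of the lid's front face (36 mm gap for a finger) and 208 mm from the hinge line. With the lid shut it is 66 mm above the bench, in front of the case. It moves and turns with the lid
- follower (a joint): travel of the sprung follower (m): 0 home (its face 20 mm from the end stop), grows as it is pulled back along the tester's -y; the catch snaps in at 0.224 and then holds it at about 0.222; stop at 0.239. The spring pulls it home with 6 N at 0, 10 N at 0.22; let go, it runs home damped, in about 1 s
- follower_post (a point): top centre of the follower's black finger post, 20 x 20 mm, standing 25 mm above the deck. The follower is a steel slider in the track, 70 mm wide (x), 30 mm long (y), as high as the deck; its face towards the end stop is 15 mm from the post's centre. A tail behind it at deck height, 59 mm from the post, carries the tooth for the catch
- catch (a joint): angle of the catch (rad): 0 at rest (it also rests at 0 when it holds the follower), grows as its pad is pressed, stop at 0.36; from about 0.2 on it lets the follower go. Sprung back: it takes some 5 N, with the fingertips' rubbing up to 12 N, to press it fully; its pivot is 29 mm from the middle of the pad towards the track
- catch_pad (a point): centre of the top of the catch's rubber thumb pad (34 mm in x, 22 mm in y), 22 mm above the deck at the right-hand (-y) end of the case; pressed straight down, 9 mm or more. The catch is a rocker: pad down, beak up
- track_end (a point): point on the floor of the feed track, mid-width, at the face of the end stop; axes as the tester's, so the track runs from it along its -y. The track is 75 mm wide (x), its steel floor 30 mm above the bench, 20 mm below the deck. With the follower caught back, the free track is 242 mm long
- stop: end stop of the feed track: steel plate 6 mm thick, 70 mm wide, from the track floor to 12 mm above the deck. Origin: centre of its lower edge
- mould: aluminium casting mould, a plate 176 x 184 x 22 mm (x, y, z) fixed to the bench, with six open cavities 73.5 x 45.5 mm, 14 mm deep (floor 8 mm above the bench): centres at x = -43 and +43 mm, y = -60, 0 and +60 mm. Origin: centre of its underside. Each cavity holds one module or is empty
- module2: another cast power module like module1 (same shape, size, axes and origin), or absent
- module3: another cast power module like module1 (same shape, size, axes and origin), or absent
- module4: another cast power module like module1 (same shape, size, axes and origin), or absent
- module5: another cast power module like module1 (same shape, size, axes and origin), or absent
- module6: another cast power module like module1 (same shape, size, axes and origin), or absent
- module1: cast power module, or absent: black resin base 70 x 42 x 22 mm (x, y, z), aluminium rib 14 mm thick (x), 32 mm long (y), 24 mm high on its middle; 46 mm high in all, about 0.12 kg. Origin: centre of its underside, z up. Gripped by the rib, fingers closing along its x. Starts in a mould cavity, its base 8 mm out of it. In the feed track its x lies across the track
- tip_cleaner: brass soldering-tip cleaner, a ball-shaped cup 68 mm wide, 58 mm high; not to be moved
- pliers: small pliers with yellow grips, 150 mm long, lying flat, 10 mm high; not to be moved
- solder_stand: solder spool on a yellow sheet-metal stand, 75 x 85 x 67 mm; not to be moved
- flux_bottle: small bottle 42 mm wide, 90 mm high; not to be moved
Mind the look-alikes: they are no part of the job. What is shaped like the module5 but blue or red is not meant.

How it is judged:
On the way, in this order (a step that is already met when the one before it is completed fails the run):
1. the lid stands by itself at about 100 degrees (value of joint lid between 1.64 and 1.85 rad and contact force between the fingers and lid below 0.3 N and velocity of joint lid below 0.05 rad/s), for 0.5 s.
2. the follower is held back by its catch, let go of (value of joint follower above 0.218 m and contact force between the fingers and follower below 0.3 N and value of joint catch below 0.06 rad), for 0.5 s.
3. every module is in the feed track while the follower is still held back (z of module1 in the frame of track_end between -0.004 and 0.005 m and x of module1 in the frame of track_end between -0.006 and 0.006 m and y of module1 in the frame of track_end between -0.242 and 0 m and angle between each of module1, module2, module3, module4, module5, module6's own z axis and vertical below 0.12 rad and angle between the x axis of each of module1, module2, module3, module4, module5, module6 and the x axis of track_end, either way round below 0.2 rad and z of module2 in the frame of track_end between -0.004 and 0.005 m and x of module2 in the frame of track_end between -0.006 and 0.006 m and y of module2 in the frame of track_end between -0.242 and 0 m and z of module3 in the frame of track_end between -0.004 and 0.005 m and x of module3 in the frame of track_end between -0.006 and 0.006 m and y of module3 in the frame of track_end between -0.242 and 0 m and z of module4 in the frame of track_end between -0.004 and 0.005 m and x of module4 in the frame of track_end between -0.006 and 0.006 m and y of module4 in the frame of track_end between -0.242 and 0 m and z of module5 in the frame of track_end between -0.004 and 0.005 m and x of module5 in the frame of track_end between -0.006 and 0.006 m and y of module5 in the frame of track_end between -0.242 and 0 m and z of module6 in the frame of track_end between -0.004 and 0.005 m and x of module6 in the frame of track_end between -0.006 and 0.006 m and y of module6 in the frame of track_end between -0.242 and 0 m and value of joint follower above 0.218 m), for 0.3 s.
4. the follower has closed the row up against the end stop (z of module1 in the frame of track_end between -0.004 and 0.005 m and x of module1 in the frame of track_end between -0.006 and 0.006 m and y of module1 in the frame of track_end between -0.242 and 0 m and angle between each of module1, module2, module3, module4, module5, module6's own z axis and vertical below 0.12 rad and angle between the x axis of each of module1, module2, module3, module4, module5, module6 and the x axis of track_end, either way round below 0.2 rad and z of module2 in the frame of track_end between -0.004 and 0.005 m and x of module2 in the frame of track_end between -0.006 and 0.006 m and y of module2 in the frame of track_end between -0.242 and 0 m and z of module3 in the frame of track_end between -0.004 and 0.005 m and x of module3 in the frame of track_end between -0.006 and 0.006 m and y of module3 in the frame of track_end between -0.242 and 0 m and z of module4 in the frame of track_end between -0.004 and 0.005 m and x of module4 in the frame of track_end between -0.006 and 0.006 m and y of module4 in the frame of track_end between -0.242 and 0 m and z of module5 in the frame of track_end between -0.004 and 0.005 m and x of module5 in the frame of track_end between -0.006 and 0.006 m and y of module5 in the frame of track_end between -0.242 and 0 m and z of module6 in the frame of track_end between -0.004 and 0.005 m and x of module6 in the frame of track_end between -0.006 and 0.006 m and y of module6 in the frame of track_end between -0.242 and 0 m and (contact force between follower and module1 above 1 N or contact force between follower and module2 above 1 N or contact force between follower and module3 above 1 N or contact force between follower and module4 above 1 N or contact force between follower and module5 above 1 N or contact force between follower and module6 above 1 N) and (contact force between stop and module1 above 0.3 N or contact force between stop and module2 above 0.3 N or contact force between stop and module3 above 0.3 N or contact force between stop and module4 above 0.3 N or contact force between stop and module5 above 0.3 N or contact force between stop and module6 above 0.3 N)), for 0.3 s.
At the end, for the whole second after the job is handed in: The lid stands at 100 degrees within 6 (1.64 to 1.85 rad). Every module present stands on the track floor (5 mm in height, 6 mm across, tilt under 0.12 rad, rib up, within 0.2 rad of along the track), the row clamped by the follower against the end stop, catch at rest, all still (all of step 4 and value of joint lid between 1.64 and 1.85 rad and value of joint catch below 0.06 rad and linear speed of each of module1, module2, module3, module4, module5, module6 below 0.02 m/s and velocity of joint lid below 0.05 rad/s); the robot touches nothing.
It fails at once if a tool or other thing on the bench is moved more than 30 mm (distance of any of tip_cleaner, pliers, solder_stand, flux_bottle from where it was at the start of the episode above 0.03 m).
Of module1, module2, module3, module4, module5, module6 only 3 to 5 are there at a start; the rules pass over those that are not, and their reading is None.
At some moment in a run one of module1, module2, module3, module4, module5, module6 may be knocked a few centimetres aside while the robot is not near it.
Once in a run the grip may slacken for a moment while it holds something.
It also fails if it takes over 210 s, if anything falls off the work surface, if the arm or the gripper's body presses on something with over 40 N, if the wrist force passes 120 N, or if a joint passes its speed limit or range.

### The arm

A 6-joint arm with a two-finger parallel gripper is mounted at the origin on the work surface. World frame = base frame: x ahead of the robot, y to its left, z up, the work surface at z = 0. Lengths are in m, angles in rad, forces in N, time in s.
With the tool pointing down it reaches from about 0.3 to 0.875 m from the base axis. Payload 6.4 kg.
Tool frame: the origin (TCP) lies midway between the tips of the shut fingers; the grasp point (between the pads) lies 19 mm behind it; z points along the fingers, y is the direction in which the jaws open and shut (so a half turn about z gives the same grasp; the last joint's range is limited). The gripper opens to 88 mm and grips with 3 to 60 N. Pads are 18 mm wide; open, the fingers measure 123 mm over their backs; the gripper's body (75 mm by 187 mm) begins 45 mm behind the grasp point.
Start: joints at [1.093, 0.181, 1.607, -0, 1.354, -0.206], TCP at [0.154, 0.554, 0.239] pointing down, gripper open.
Joint ranges: [-2.99, 2.99], [-0.89, 2.07], [0.3, 2.58], [-1.14, 4.28], [0, 2.63], [-3.12, 3.12]. Speed limits (rad/s): [2.57, 2.57, 3.01, 3.14, 3.14, 3.14].

### API

Orientations are given as a 3x3 rotation matrix whose columns are the frame's x, y, z axes.
In Python, from plant import robot gives the robot as it stands.
- The arm moves only by the tool move_arm, never from a script. Its argument "deltas" is a list of rows, each a list of 3 entries, a list of its own where there are three numbers: the gripper command: -1 is shut, 1 is fully open, values between are in proportion, then the shift along the tool's x, y, z in cm, then the turn, a rotation vector about the tool's x, y, z in degrees. A call has 1 to 8 rows; each row is the pose to reach, as a shift and turn from the pose commanded when the call began, along the tool's axes at that moment; what a row does not reach only later rows make up. A row lasts 1/10 s, in which the tool goes at most 50 mm and 8.59 degrees, less where a joint would pass 70% of its speed; a pose out of reach is approached as far as the arm can. A call with a gripper value outside its range is refused whole. The fingers move at their own pace and stop on an object; "newtons" is the grip in N (left out, the last holds). Time passes only in rows, so rows that repeat a pose let the fingers close. It gives the time, the measured TCP pose, the force and the opening at its end, in the units of the state.
- robot.observe(): the state, without advancing time (a new reading comes with each control period).
- robot.get_image(name): name is "scene" or "top"; returns the picture (400x640x3 uint8, blue, green, red); there is no depth.
- robot.camera_model(name): a dict with "fov_y" (degrees; the focal length in pixels is half the picture's height over the tangent of half this angle, whatever the lens; pixels are square), "cx", "cy" (the principal point, pixels), "view" (4x4, takes a point from world to camera coordinates). Camera axes: x right, y up, looking along -z (the intrinsics and any distortion apply to the point x, -y, -z); pixel columns grow to the right and rows downward; lengths in m; the calibration is good to about 2 mm. A picture is of the moment at which its call begins. camera_model takes no time and is no camera call.
- robot.hand_in(): hands the job in, once; it reports no verdict.
Trained networks look in the newest picture that a camera, given by its name, has taken for a name from the list of things; names that differ only in an ending like _2 or _b are one class to them, and where a whole thing is asked for, a point or a joint stands for the part that bears it (a point fixed in the world has none). Each returns a list of dicts, best first, with "p" (0 to 1); they miss things now and then, are a little off and sometimes report something else, mostly with a low value. They report only what shows in the picture. A call takes as long as a camera call. They do not tell look-alikes from the thing itself.
- robot.recognise(camera, query): "at" ([x, y, z] in m, in world coordinates, good to about 4 mm: the middle of the surface that is visible of it).
The state is a dict: "time_s": time; "joint_positions": joint angles; "dq": joint speeds; "effort": joint torques, N m; "tcp_pos": TCP position; "ee_rot": TCP orientation; "force": force on the tool from outside, world axes, zero at the start; "wrist_torque": the same for the moment, N m; "width": finger opening in m.
Only numpy, scipy, OpenCV 4.12 (cv2) and the standard library are available. Lean on these libraries where they do the work, as an engineer would, in place of code of your own. Each camera call takes 0.05 s, during which the arm holds its last target. There are 200 camera calls.

## Working session

There is one attempt and no reset: what is moved stays moved. The work goes in short steps, Python scripts to look and compute and a tool call to move; the robot and the scene stay as the last step left them, time stands still between calls to the robot, and variables do not carry over. Pictures are saved under pics/ and viewed, about 12 in all and at most 16, crops included, and the job is handed in when it is done.

Besides the shell and the picture viewer there is one more tool, called after "Call:" by a JSON object that holds its "name" and its "arguments", one argument or row to a line. move_arm: Moves the arm, as the interface text tells. Its arguments: {"type":"object","properties":{"deltas":{"type":"array"},"newtons":{"type":"number"}},"required":["deltas"]}

```bash
ls; mkdir -p pics
python3 - <<'E'
from plant import robot
import cv2
o=robot.observe();print(o['tcp_pos'],o['ee_rot'],o['width'],o['time_s'])
for n in('scene','top'):
    cv2.imwrite(f'pics/{n}0.png',robot.get_image(n)); print(n,robot.camera_model(n))
    for q in ['tester','lid_handle','lid_hinge','mould','module1','catch_pad','follower_post']:
        print(q,[(round(d['p'],2),[round(float(v),3) for v in d['at']]) for d in robot.recognise(n,q)])
E
```

```text
pics
[0.15410893 0.55341066 0.23782494] [[-9.63291778e-01  2.68455408e-01 -8.02476484e-04]
 [ 2.68456369e-01  9.63290601e-01 -1.54754369e-03]
 [ 3.57571582e-04 -1.70616604e-03 -9.99998481e-01]] 0.0878959808361774 0.0
scene {'fov_y': 42.90690590402952, 'cx': 317.66770436096823, 'cy': 200.309194510929, 'view': array([[-0.34018681,  0.94035328,  0.00293891,  0.24347746],
       [-0.72040513, -0.26262346,  0.6419076 ,  0.33608014],
       [ 0.60439174,  0.21625129,  0.76677637, -1.75746258],
       [ 0.        ,  0.        ,  0.        ,  1.        ]])}
tester [(0.8, [0.586, 0.187, 0.091]), (0.4, [0.572, 0.191, 0.094])]
lid_handle [(0.68, [0.575, 0.189, 0.101]), (0.47, [0.578, -0.275, 0.026])]
lid_hinge [(0.71, [0.57, 0.192, 0.092])]
mould [(0.88, [0.58, -0.275, 0.023])]
module1 [(0.94, [0.638, -0.184, 0.029]), (0.9, [0.552, -0.168, 0.028]), (0.73, [0.389, -0.207, 0.022]), (0.7, [0.62, -0.241, 0.03]), (0.67, [0.551, -0.454, 0.022]), (0.6, [0.541, -0.224, 0.027])]
catch_pad []
follower_post []
top {'fov_y': 55.12959036064006, 'cx': 317.95770449469734, 'cy': 197.59761291053564, 'view': array([[-0.01410907, -0.99984638, -0.01039974, -0.04186165],
       [ 0.98084487, -0.01586029,  0.19414376, -0.57491695],
       [-0.19427888, -0.00746134,  0.98091796, -1.08140141],
       [ 0.        ,  0.        ,  0.        ,  1.        ]])}
tester [(0.9, [0.546, 0.178, 0.097])]
lid_handle [(0.66, [0.548, 0.181, 0.1])]
lid_hinge [(0.93, [0.553, 0.178, 0.093])]
mould [(0.86, [0.566, -0.27, 0.021])]
module1 [(0.92, [0.374, -0.211, 0.019]), (0.88, [0.608, -0.24, 0.031]), (0.76, [0.537, -0.167, 0.032]), (0.68, [0.621, -0.185, 0.035]), (0.63, [0.523, -0.223, 0.034]), (0.55, [0.538, -0.453, 0.024])]
catch_pad [(0.25, [0.525, -0.224, 0.033])]
follower_post [(0.56, [0.607, -0.238, 0.032])]
```

View pics/top0.png

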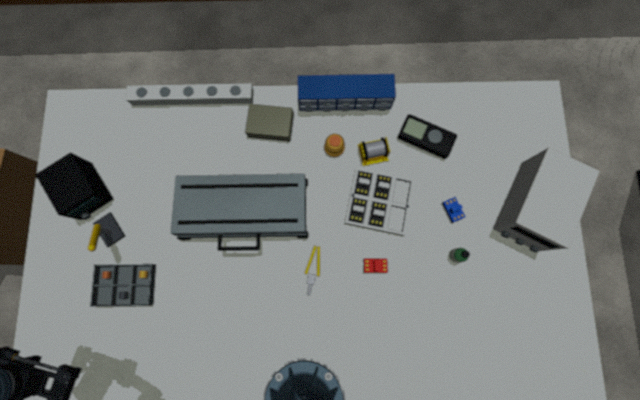

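View pics/scene0.png

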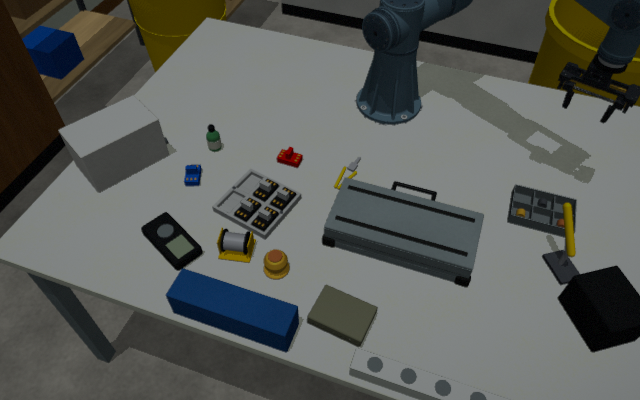

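The top view shows the tester shut at (172–307, 175–240), its handle at about (240, 243), and the mould at (345–410, 170–235). Four black modules sit in the mould at about (363,182), (382,186), (357,210) and (378,213). The look-alikes are red at (375,266) and blue at (453,209), both outside the mould, so neither is meant. I'll confirm with enlarged crops.

```bash
cat > h.py <<'E'
import numpy as np, cv2
from plant import robot
from scipy.optimize import least_squares
CM={n:robot.camera_model(n) for n in('scene','top')}
def proj(n,P):
    m=CM[n];P=np.atleast_2d(P);c=P@m['view'][:3,:3].T+m['view'][:3,3]
    f=200/np.tan(np.radians(m['fov_y']/2))
    return np.c_[m['cx']-f*c[:,0]/c[:,2],m['cy']+f*c[:,1]/c[:,2]]
def unproj(n,uv,z):
    m=CM[n];f=200/np.tan(np.radians(m['fov_y']/2));R=m['view'][:3,:3];t=m['view'][:3,3]
    o=-R.T@t;d=R.T@np.array([(uv[0]-m['cx'])/f,-(uv[1]-m['cy'])/f,-1.]);return o+d*(z-o[2])/d[2]
def pose(L,x,y,a):
    L=np.atleast_2d(L);c,s=np.cos(a),np.sin(a);return np.c_[x+c*L[:,0]-s*L[:,1],y+s*L[:,0]+c*L[:,1],L[:,2]]
def fit(obs,x0):  # obs: (cam, uv, local point)
    g=lambda p:np.concatenate([(proj(n,pose(l,*p))-uv).ravel() for n,uv,l in obs])
    r=least_squares(g,x0,loss='soft_l1');return r.x,g(r.x).reshape(-1,2).round(1)
def crop(n,im,x,y,w,h,k,name):
    cv2.imwrite('pics/'+name,cv2.resize(im[y:y+h,x:x+w],None,fx=k,fy=k,interpolation=cv2.INTER_CUBIC))
E
python3 - <<'E'
from h import *
t=cv2.imread('pics/top0.png');s=cv2.imread('pics/scene0.png')
crop('',t,165,165,160,95,5,'a.png');crop('',t,335,160,84,84,7,'b.png')
crop('',s,205,160,100,80,7,'c.png')
A=cv2.resize(t[165:260,165:325],None,fx=5,fy=5,interpolation=2);B=cv2.resize(t[160:244,335:419],None,fx=7,fy=7,interpolation=2)
cv2.imwrite('pics/m1.png',A);
cv2.imwrite('pics/m2.png',B)
E
```

```text
(no output)
```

View pics/m1.png

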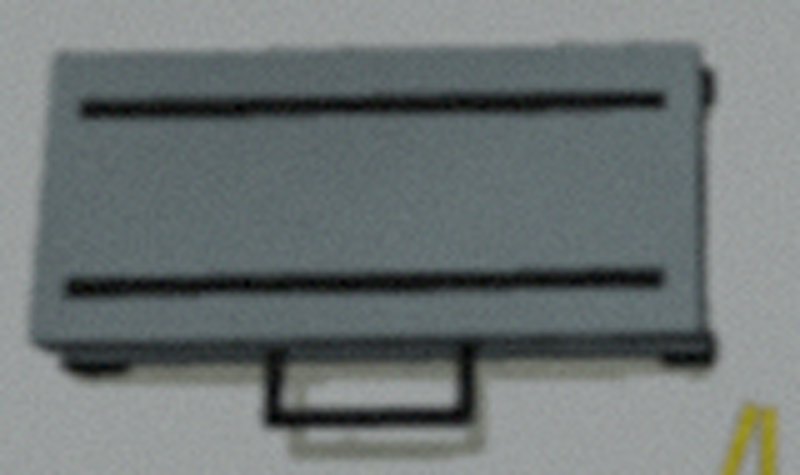

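View pics/m2.png

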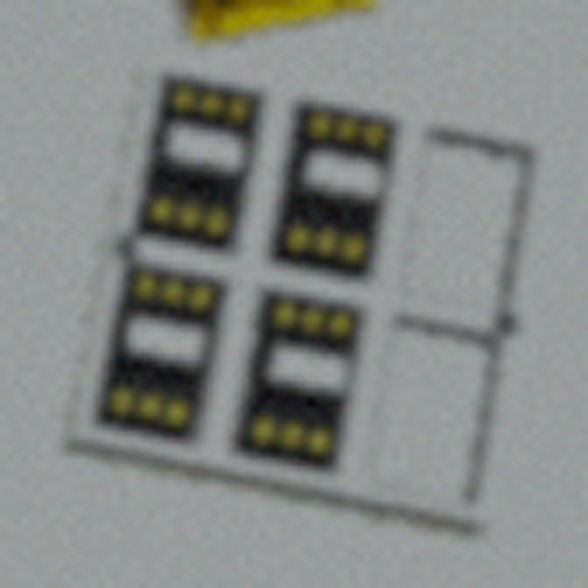

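Confirmed: four black modules with gold pads and bright ribs fill the left and middle columns of the mould. The right column is empty. I'll take one scene crop to cross-check, then fit.

Run:
```python
from h import *
s=cv2.imread('pics/scene0.png')
A=cv2.resize(s[160:240,208:308],None,fx=4,fy=4,interpolation=2);B=cv2.resize(s[170:290,315:495],None,fx=4,fy=4,interpolation=2)
C=np.zeros((820,800,3),np.uint8)[:600]
cv2.imwrite('pics/c1.png',np.vstack([np.hstack([A,np.zeros((320,320,3),np.uint8)])[:280], B[:320]]))
```

```text
(no output)
```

View pics/c1.png

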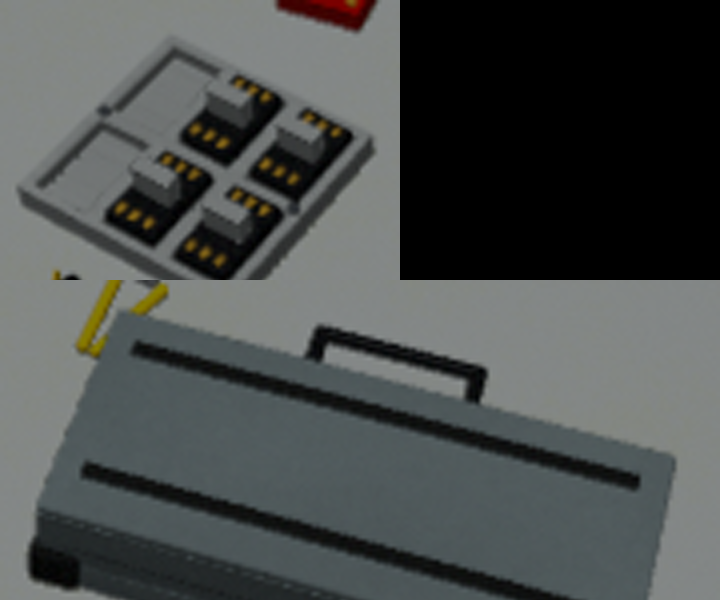

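```bash
cat > fit0.py <<'E'
from h import *
def c(u,v,x,y,k,dv=0): return np.array([x+(u+.5)/k-.5,y+(v-dv+.5)/k-.5])
T=lambda u,v:c(u,v,165,165,5); S=lambda u,v:c(u,v,315,170,4,280)
best=None
for d in np.arange(-.004,.006,.002):
    f,b=d-.086,d+.086
    ob=[('top',T(57,53),[b,.19,.091]),('top',T(697,45),[b,-.19,.091]),('top',T(33,343),[f,.19,.091]),('top',T(700,338),[f,-.19,.091]),
    ('top',T(268,418),[-.1245,.053,.07]),('top',T(470,412),[-.1245,-.053,.07]),
    ('scene',S(120,312),[f,-.19,.091]),('scene',S(675,458),[f,.19,.091]),('scene',S(38,510),[b,-.19,.091]),
    ('scene',S(318,330),[-.1245,-.053,.07]),('scene',S(485,370),[-.1245,.053,.07])]
    p,r=fit(ob,[.55,.18,0]);print(d,p.round(4),(r**2).sum().round(1))
print(r.tolist())
M=lambda u,v:c(u,v,335,160,7);N=lambda u,v:c(u,v,208,160,4)
ob=[('top',M(68,440),[-.088,.092,.022]),('top',M(482,522),[-.088,-.092,.022]),('scene',N(170,38),[-.088,-.092,.022]),('scene',N(375,150),[-.088,.092,.022]),('scene',N(20,190),[.088,-.092,.022])]
for (mx,my),cs in {(.043,.06):[(165,80),(262,93),(235,245),(140,235)],(.043,0):[(297,103),(397,118),(370,277),(273,262)],(-.043,.06):[(127,268),(222,282),(195,438),(98,425)],(-.043,0):[(262,295),(362,308),(335,468),(237,455)]}.items():
    for q,(a,b) in zip(cs,[(1,1),(1,-1),(-1,-1),(-1,1)]): ob.append(('top',M(*q),[mx+.035*a,my+.021*b,.030]))
p,r=fit(ob,[.57,-.27,0]);print('mould',p.round(4),r.tolist())
for m in [(.043,.06),(.043,0),(-.043,.06),(-.043,0)]:print(m,pose([*m,.054],*p).round(4))
for n in CM: v=CM[n]['view'];print(n,(-v[:3,:3].T@v[:3,3]).round(3))
E
python3 fit0.py
```

```text
-0.004 [0.5556 0.1781 0.0026] 81.5
-0.002 [0.5544 0.1781 0.0019] 70.7
0.0 [0.5531 0.1781 0.0009] 63.6
0.002 [ 5.518e-01  1.781e-01 -1.000e-04] 56.8
0.004 [ 0.5502  0.1781 -0.0006] 52.7
[[-1.7, 0.1], [0.3, -0.3], [-0.5, 1.0], [0.1, 0.0], [2.1, 0.9], [-1.4, 1.5], [-0.4, 0.8], [-0.3, 1.4], [-0.7, -2.0], [1.2, 3.3], [-3.0, 3.2]]
mould [ 0.5688 -0.2372 -0.2163] [[-0.1, 0.2], [1.2, 0.7], [-0.4, -1.3], [-0.5, -4.4], [-0.8, -1.0], [-0.1, -0.5], [-0.5, 0.3], [-0.7, 0.4], [-0.7, -0.8], [0.2, -0.0], [-0.5, 0.5], [-0.5, -0.3], [-0.3, -0.9], [0.2, -0.5], [0.2, 0.2], [-0.1, 0.4], [0.0, -0.5], [0.4, -0.5], [-0.2, 0.4], [-0.3, 0.1], [-0.1, -0.8]]
(0.043, 0.06) [[ 0.6237 -0.1878  0.054 ]]
(0.043, 0) [[ 0.6108 -0.2464  0.054 ]]
(-0.043, 0.06) [[ 0.5397 -0.1693  0.054 ]]
(-0.043, 0) [[ 0.5268 -0.2279  0.054 ]]
scene [1.387 0.239 1.131]
top [ 0.353 -0.059  1.172]
```

Call:
{"name": "move_arm", "arguments": {
  "deltas": [
    [0,[-36.4,-28.8,0],[0,0,65]],
    [0,[-36.4,-28.8,0],[0,0,65]],
    [0,[-36.4,-28.8,0],[0,0,65]],
    [0,[-36.4,-28.8,0],[0,0,65]],
    [0,[-36.4,-28.8,0],[0,0,65]],
    [0,[-36.4,-28.8,0],[0,0,65]],
    [0,[-36.4,-28.8,0],[0,0,65]],
    [0,[-36.4,-28.8,0],[0,0,65]]
  ]
}}

```text
time_s: 1.6
tcp_pos: [0.3908, 0.2289, 0.2391]
ee_rot: [[-0.159, 0.987, 0.001], [0.987, 0.159, 0.0], [0.0, 0.001, -1.0]]
force: [0.7, 0.2, -0.7]
width: 0.0442
```

```bash
cat > to.py <<'E'
# usage: to.py x y z yawdeg(of tool y, mod 180)  -> shift (cm) and z-turn (deg) in tool axes
import sys
from h import *
o=robot.observe();p=o['tcp_pos'];R=o['ee_rot']
print('t',round(o['time_s'],2),'p',p.round(4),'ya',round(np.degrees(np.arctan2(R[1,1],R[0,1])),2),'tilt',R[:2,2].round(4),'w',round(o['width'],4),'F',np.round(o['force'],1),'j6',o['joint_positions'][5].round(2))
a=list(map(float,sys.argv[1:]))
while len(a)>=4:
    t=np.array(a[:3]);dy=(np.degrees(np.arctan2(R[1,1],R[0,1]))-a[3]+90)%180-90
    print('shift',(R.T@(t-p)*100).round(2),'turn',round(dy,2));a=a[4:]
E
python3 to.py .4275 .178 .2 0
```

```text
t 1.6 p [0.3908 0.2289 0.2391] ya 9.13 tilt [0.0011 0.0004] w 0.0442 F [ 0.7  0.2 -0.7] j6 0.11
shift [-5.61  2.81  3.92] turn 9.13
```

Call:
{"name": "move_arm", "arguments": {
  "deltas": [
    [-0.32,[-5.6,2.8,9.0],[0,0,9.1]],
    [-0.32,[-5.6,2.8,9],[0,0,9.1]],
    [-0.32,[-5.6,2.8,9],[0,0,9.1]],
    [-0.32,[-5.6,2.8,9],[0,0,9.1]],
    [-0.32,[-5.6,2.8,9],[0,0,9.1]],
    [-0.32,[-5.6,2.8,9],[0,0,9.1]],
    [-0.32,[-5.6,2.8,9],[0,0,9.1]]
  ]
}}

```text
time_s: 2.3
tcp_pos: [0.4272, 0.1811, 0.1503]
ee_rot: [[-0.008, 1.0, 0.003], [1.0, 0.008, 0.001], [0.001, 0.003, -1.0]]
force: [-0.4, -0.3, -0.4]
width: 0.0296
```

```bash
python3 to.py .4275 .178 .046 0
python3 - <<'E'
from h import *
t=robot.get_image('top');s=robot.get_image('scene')
A=cv2.resize(t[165:265,165:325],None,fx=4,fy=4,interpolation=2);B=cv2.resize(s[140:290,335:495],None,fx=4,fy=4,interpolation=2)
cv2.imwrite('pics/d1.png',cv2.resize(np.vstack([A,B]),None,fx=.6,fy=.6))
E
```

```text
t 2.3 p [0.4272 0.1811 0.1503] ya 0.44 tilt [0.0028 0.0006] w 0.0296 F [-0.4 -0.3 -0.4] j6 0.14
shift [-0.32 -0.   10.43] turn 0.44
```

View pics/d1.png

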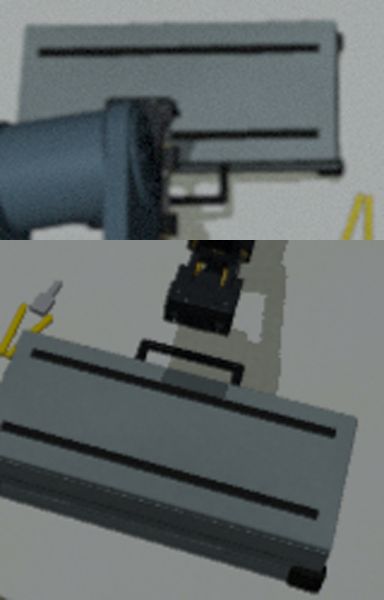

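Run:
```python
from h import *
T=np.array([165+369.5/5-.5,165+415.5/5-.5])
for sv in (350,356,360):
    S=np.array([315+402/4-.5,170+(sv-280+.5)/4-.5])
    r=least_squares(lambda p:np.r_[proj('top',p)[0]-T,proj('scene',p)[0]-S],[.43,.18,.07]);print(r.x.round(4),r.fun.round(1))
```

```text
[0.4277 0.1776 0.0853] [-0.6  0.1 -0.6  0. ]
[0.4281 0.1786 0.0799] [-0.5  0.1 -0.5  0. ]
[0.4284 0.1793 0.0763] [-0.5  0.1 -0.5  0. ]
```

Call:
{"name": "move_arm", "arguments": {
  "deltas": [
    [-0.32,[-0.3,0.05,5],[0,0,0.4]],
    [-0.32,[-0.3,0.05,8],[0,0,0.4]],
    [-0.32,[-0.3,0.05,10.2],[0,0,0.4]],
    [-0.32,[-0.3,0.05,10.2],[0,0,0.4]],
    [-0.32,[-0.3,0.05,10.2],[0,0,0.4]]
  ],
  "newtons": 40
}}

```text
time_s: 2.9
tcp_pos: [0.4274, 0.1772, 0.0472]
ee_rot: [[0.001, 1.0, -0.0], [1.0, -0.001, 0.0], [0.0, -0.0, -1.0]]
force: [0.3, 0.1, 0.2]
width: 0.03
```

Call:
{"name": "move_arm", "arguments": {
  "deltas": [
    [-1,[0,0,0],[0,0,0]],
    [-1,[0,0,0],[0,0,0]],
    [-1,[0,0,0],[0,0,0]],
    [-1,[0,0,0],[0,0,0]]
  ],
  "newtons": 40
}}

```text
time_s: 3.3
tcp_pos: [0.4274, 0.1772, 0.0474]
ee_rot: [[0.001, 1.0, 0.001], [1.0, -0.001, 0.0], [0.0, 0.001, -1.0]]
force: [-1.5, 0.6, 3.1]
width: 0.0079
```

```bash
python3 to.py
python3 - <<'E'
import numpy as np
h=np.array([.635,.052]);p0=np.array([.4275,.066])-h;c=p0
for d in (0,5,10,15,20,25,30,35,40,45,50,55,60,65,70,75,80,85,90,95,100,102):
    a=np.radians(d);x=np.cos(a)*p0[0]+np.sin(a)*p0[1]-p0[0];z=-np.sin(a)*p0[0]+np.cos(a)*p0[1]-p0[1];print(d,(x*100).round(1),(-z*100).round(1))
E
```

```text
t 3.3 p [0.4274 0.1772 0.0474] ya -0.07 tilt [0.0007 0.0003] w 0.0079 F [-1.5  0.6  3.1] j6 0.14
0 0.0 -0.0
5 0.2 -1.8
10 0.6 -3.6
15 1.1 -5.3
20 1.7 -7.0
25 2.5 -8.6
30 3.5 -10.2
35 4.6 -11.6
40 5.8 -13.0
45 7.1 -14.3
50 8.5 -15.4
55 10.0 -16.4
60 11.6 -17.3
65 13.2 -18.0
70 15.0 -18.6
75 16.7 -19.0
80 18.5 -19.3
85 20.3 -19.4
90 22.2 -19.4
95 24.0 -19.1
100 25.7 -18.8
102 26.4 -18.6
```

Call:
{"name": "move_arm", "arguments": {
  "deltas": [
    [-1,[0,0,0],[0,0,0]],
    [-1,[0,0,0],[0,0,0]]
  ]
}}

```text
time_s: 3.5
tcp_pos: [0.4273, 0.1771, 0.047]
ee_rot: [[0.001, 1.0, 0.0], [1.0, -0.001, 0.0], [0.0, 0.0, -1.0]]
force: [-2.3, 2.3, 2.8]
width: 0.0083
```

```bash
python3 to.py;  python3 - <<'E'
from h import *
t=robot.get_image('top');s=robot.get_image('scene')
A=cv2.resize(t[190:265,200:320],None,fx=5,fy=5,interpolation=2);B=cv2.resize(s[150:230,350:470],None,fx=5,fy=5,interpolation=2)
cv2.imwrite('pics/d2.png',np.vstack([B,A[:200]]))
E
```

```text
t 3.5 p [0.4273 0.1771 0.047 ] ya -0.07 tilt [0.0004 0.0003] w 0.0083 F [-2.3  2.3  2.8] j6 0.14
```

View pics/d2.png

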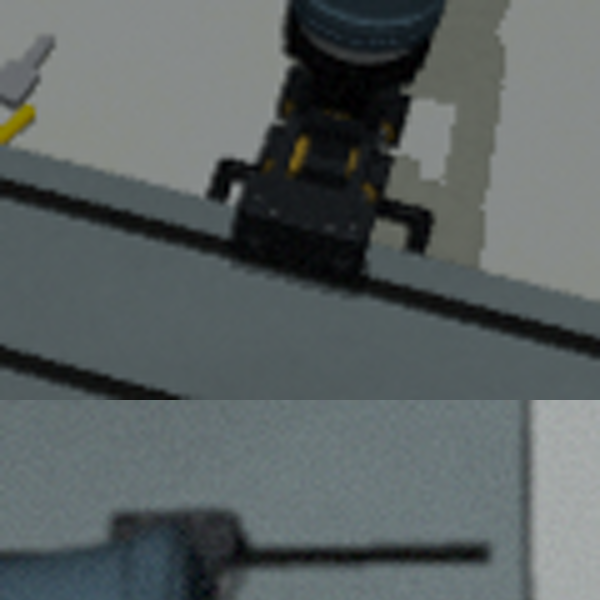

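The fingers stopped at 8 mm on the bar, which probably means soft pads. I'll lift a little and check.

Call:
{"name": "move_arm", "arguments": {
  "deltas": [
    [-1,[0,0.1,-1.0],[0,0,0]],
    [-1,[0,0.2,-1.8],[0,0,0]],
    [-1,[0,0.4,-2.7],[0,0,0]],
    [-1,[0,0.6,-3.6],[0,0,0]],
    [-1,[0,1.1,-5.3],[0,0,0]],
    [-1,[0,1.7,-7.0],[0,0,0]]
  ]
}}

```text
time_s: 4.2
tcp_pos: [0.4492, 0.177, 0.1174]
ee_rot: [[0.002, 1.0, 0.011], [1.0, -0.002, 0.001], [0.001, 0.011, -1.0]]
force: [35.2, 3.9, -28.5]
width: 0.0076
```

```bash
python3 to.py;  python3 - <<'E'
from h import *
t=robot.get_image('top');s=robot.get_image('scene')
A=cv2.resize(t[165:265,165:325],None,fx=4,fy=4,interpolation=2);B=cv2.resize(s[140:290,335:495],None,fx=4,fy=4,interpolation=2)
cv2.imwrite('pics/d3.png',cv2.resize(np.vstack([A,B]),None,fx=.6,fy=.6))
E
```

```text
t 4.2 p [0.4492 0.177  0.1174] ya -0.13 tilt [0.0111 0.0012] w 0.0076 F [ 35.2   3.9 -28.5] j6 0.13
```

View pics/d3.png

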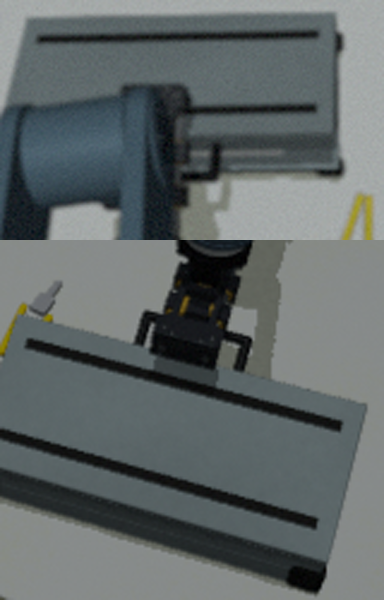

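Call:
{"name": "move_arm", "arguments": {
  "deltas": [
    [-1,[0,0.6,0.2],[0,0,0]],
    [-1,[0,1.4,-1.4],[0,0,0]],
    [-1,[0,2.4,-3.0],[0,0,0]],
    [-1,[0,3.5,-4.4],[0,0,0]],
    [-1,[0,4.7,-5.8],[0,0,0]],
    [-1,[0,6.0,-7.1],[0,0,0]]
  ],
  "newtons": 30
}}

```text
time_s: 4.9
tcp_pos: [0.5025, 0.1769, 0.1853]
ee_rot: [[0.001, 1.0, -0.005], [1.0, -0.001, -0.0], [-0.0, -0.005, -1.0]]
force: [7.6, 4.1, -20.5]
width: 0.0078
```

Call:
{"name": "move_arm", "arguments": {
  "deltas": [
    [-1,[0,1.6,-0.9],[0,0,0]],
    [-1,[0,3.1,-1.9],[0,0,0]],
    [-1,[0,4.7,-2.8],[0,0,0]],
    [-1,[0,6.3,-3.5],[0,0,0]],
    [-1,[0,8.1,-4.1],[0,0,0]],
    [-1,[0,9.8,-4.5],[0,0,0]],
    [-1,[0,11.5,-4.7],[0,0,0]]
  ]
}}

```text
time_s: 5.6
tcp_pos: [0.6175, 0.1768, 0.233]
ee_rot: [[0.001, 1.0, -0.007], [1.0, -0.001, -0.0], [-0.0, -0.007, -1.0]]
force: [-6.7, 0.9, -4.2]
width: 0.0084
```

```bash
python3 to.py;  python3 - <<'E'
from h import *
t=robot.get_image('top');s=robot.get_image('scene')
A=cv2.resize(t[145:255,165:325],None,fx=4,fy=4,interpolation=2);B=cv2.resize(s[110:290,315:515],None,fx=3.2,fy=3.2,interpolation=2)
cv2.imwrite('pics/d4.png',cv2.resize(np.vstack([A,B]),None,fx=.59,fy=.59))
E
```

```text
t 5.6 p [0.6175 0.1768 0.233 ] ya -0.05 tilt [-0.0068 -0.0004] w 0.0084 F [-6.7  0.9 -4.2] j6 0.1
```

View pics/d4.png

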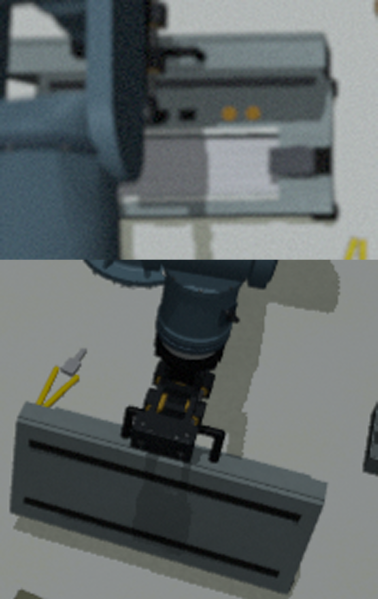

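Call:
{"name": "move_arm", "arguments": {
  "deltas": [
    [-1,[0,1.8,-0.1],[0,0,0]],
    [-1,[0,3.5,-0.1],[0,0,0]],
    [-1,[0,5.2,0.2],[0,0,0]],
    [-1,[0,6.9,0.4],[0,0,0]],
    [-1,[0,6.9,0.4],[0,0,0]],
    [-1,[0,6.9,0.4],[0,0,0]]
  ]
}}

```text
time_s: 6.3
tcp_pos: [0.6867, 0.1767, 0.2274]
ee_rot: [[0.001, 1.0, -0.004], [1.0, -0.001, -0.0], [-0.0, -0.004, -1.0]]
force: [2.5, 3.2, -15.5]
width: 0.0084
```

```bash
python3 to.py
```

```text
t 6.3 p [0.6867 0.1767 0.2274] ya -0.06 tilt [-0.0042 -0.0003] w 0.0084 F [  2.5   3.2 -15.5] j6 0.09
```

Call:
{"name": "move_arm", "arguments": {
  "deltas": [
    [-0.3,[0,0,0],[0,0,0]],
    [-0.3,[0,0,0],[0,0,0]],
    [-0.3,[0,0,0],[0,0,0]],
    [-0.3,[0,0,-5],[0,0,0]],
    [-0.3,[0,0,-10],[0,0,0]],
    [-0.3,[0,-5,-11],[0,0,0]],
    [-0.3,[0,-10,-11],[0,0,0]],
    [-0.3,[0,-15,-11],[0,0,0]]
  ]
}}

```text
time_s: 7.1
tcp_pos: [0.5383, 0.1766, 0.343]
ee_rot: [[0.002, 1.0, 0.005], [1.0, -0.002, 0.0], [0.0, 0.005, -1.0]]
force: [-0.6, -0.4, 0.8]
width: 0.0307
```

Call:
{"name": "move_arm", "arguments": {
  "deltas": [
    [-0.3,[-50,-18,0],[0,0,0]],
    [-0.3,[-50,-18,0],[0,0,0]],
    [-0.3,[-50,-18,0],[0,0,0]],
    [-0.3,[-50,-18,0],[0,0,0]],
    [-0.3,[-50,-18,0],[0,0,0]],
    [-0.3,[-50,-18,0],[0,0,0]],
    [-0.3,[-50,-18,0],[0,0,0]],
    [-0.3,[-50,-18,0],[0,0,0]]
  ]
}}

```text
time_s: 7.9
tcp_pos: [0.4023, -0.2014, 0.3427]
ee_rot: [[0.001, 1.0, 0.003], [1.0, -0.001, -0.003], [-0.003, 0.003, -1.0]]
force: [0.1, 0.4, -0.6]
width: 0.0308
```

```bash
python3 to.py;  python3 - <<'E'
from h import *
t=robot.get_image('top');s=robot.get_image('scene')
cv2.imwrite('pics/t1.png',t);cv2.imwrite('pics/s1.png',s)
for n in CM:
    for q in ['lid_handle','catch_pad','follower_post','stop']:
        print(n,q,[(round(d['p'],2),np.round(d['at'],3).tolist()) for d in robot.recognise(n,q)][:3])
A=cv2.resize(t[145:250,160:320],None,fx=4.5,fy=4.5,interpolation=2)
cv2.imwrite('pics/d5.png',A)
E
```

```text
t 7.9 p [ 0.4023 -0.2014  0.3427] ya -0.08 tilt [ 0.0034 -0.0033] w 0.0308 F [ 0.1  0.4 -0.6] j6 -0.73
scene lid_handle [(0.73, [0.689, 0.191, 0.187])]
scene catch_pad [(0.55, [0.53, 0.027, 0.067])]
scene follower_post [(0.71, [0.53, 0.304, 0.054]), (0.25, [0.75, -0.217, 0.044])]
scene stop [(0.55, [0.521, 0.351, 0.064]), (0.47, [0.577, -0.274, 0.026])]
top lid_handle [(0.75, [0.671, 0.187, 0.139]), (0.6, [0.738, -0.101, 0.055])]
top catch_pad [(0.51, [0.525, 0.023, 0.072]), (0.37, [0.614, 0.18, 0.05])]
top follower_post [(0.84, [0.527, 0.302, 0.046]), (0.18, [0.533, 0.026, 0.068])]
top stop []
```

View pics/d5.png

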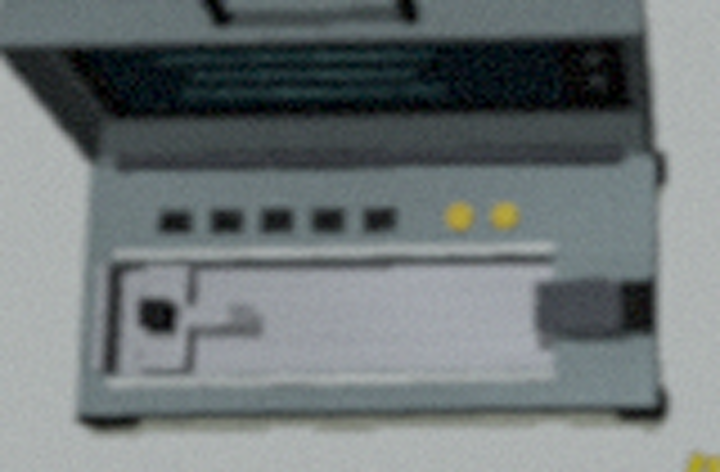

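The top crop shows the lid open, the follower post at (157,312) and the catch pad at (638,305). The track runs from the stop at u≈112 to u≈553, with edges at v≈252 and 380.

Run:
```python
from h import *
T=lambda u,v:np.array([160+(u+.5)/4.5-.5,145+(v+.5)/4.5-.5])
for n,u,v,z in [('post',157,312,.075),('post base-ish',160,320,.05),('pad',638,305,.072),('catch-left',540,310,.06),('track back L',115,250,.05),('track back R',552,247,.05),('track front L',110,382,.05),('track front R',552,378,.05),('stop top',117,310,.062),('case FL',82,412,.05),('case FR',660,402,.05),('case BL',103,160,.05),('slider R edge',192,315,.05),('handle',310,17,.254)]:
    print(n,unproj('top',T(u,v),z).round(4))
# lid angle from bar pixel in top
for d in (94,97,100,103,106):
    a=np.radians(d+3.86);P=[.635-.208*np.cos(a),.178,.052+.208*np.sin(a)];print(d,proj('top',P).round(1),proj('scene',P).round(1))
print(T(310,17))
s=cv2.imread('pics/s1.png');cv2.imwrite('pics/d6.png',cv2.resize(s[110:290,300:500],None,fx=4,fy=4,interpolation=2)[:600])
```

```text
post [0.5279 0.3085 0.075 ]
post base-ish [0.5265 0.3146 0.05  ]
pad [ 0.528  -0.0019  0.072 ]
catch-left [0.5277 0.0627 0.06  ]
track back L [0.574  0.3469 0.05  ]
track back R [0.5714 0.0561 0.05  ]
track front L [0.486  0.3455 0.05  ]
track front R [0.4842 0.0557 0.05  ]
stop top [0.5317 0.3391 0.062 ]
case FL [0.4666 0.3628 0.05  ]
case FR [ 0.4674 -0.0147  0.05  ]
case BL [0.6358 0.3583 0.05  ]
slider R edge [0.5295 0.2936 0.05  ]
handle [0.6647 0.1709 0.254 ]
94 [[225.3 148.4]] [[402.1 210.7]]
97 [[225.6 144.5]] [[400.9 214.8]]
100 [[226.  140.8]] [[399.5 219.1]]
103 [[226.4 137.3]] [[398.2 223.5]]
106 [[226.8 133.9]] [[396.8 228. ]]
[228.5        148.38888889]
```

View pics/d6.png

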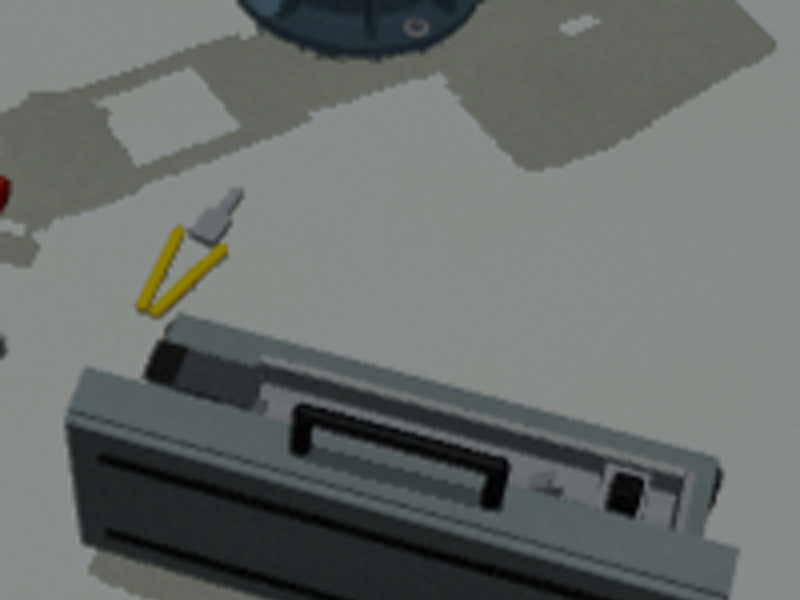

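Run:
```python
from h import *
t=cv2.imread('pics/t1.png');print(t[132:158,215:245:6,1].T)
```

```text
[[176 174 179 177 180 166 124  63  33  21  35  80 102 111 109  88  74  74
   80 100 113 107  74  33  39  44]
 [178 173 177 176 180 169 126  70  31  25  48  79 106 115 103  85  75  77
   85  99 105  93  68  35  36  45]
 [179 179 179 177 177 162 117  55  18  17  57  93 113 108 107  91  69  71
   80 105 109  92  54  26  37  52]
 [181 175 182 179 180 164 116  58  17  12  54  95 112 116 106  83  75  76
   90 107 105  88  53  25  36  61]
 [178 177 176 177 179 163 109  48  19  15  57  91 106 107  91  71  69  84
  102 111 102  86  54  30  39  56]]
```

Call:
{"name": "move_arm", "arguments": {
  "deltas": [
    [0.15,[51,12.6,0],[0,0,0]],
    [0.15,[51,12.6,0],[0,0,0]],
    [0.15,[51,12.6,0],[0,0,0]],
    [0.15,[51,12.6,0],[0,0,0]],
    [0.15,[51,12.6,10],[0,0,0]],
    [0.15,[51,12.6,20],[0,0,0]],
    [0.15,[51,12.6,20],[0,0,0]],
    [0.15,[51,12.6,20],[0,0,0]]
  ]
}}

```text
time_s: 9.2
tcp_pos: [0.4928, 0.1653, 0.242]
ee_rot: [[-0.001, 1.0, 0.001], [1.0, 0.001, 0.0], [0.0, 0.001, -1.0]]
force: [0.7, -0.7, 0.7]
width: 0.051
```

```bash
python3 to.py .528 .3085 .056 0
```

```text
t 9.2 p [0.4928 0.1653 0.242 ] ya 0.08 tilt [0.0011 0.    ] w 0.051 F [ 0.7 -0.7  0.7] j6 0.09
shift [14.31  3.52 18.6 ] turn 0.08
```

Call:
{"name": "move_arm", "arguments": {
  "deltas": [
    [0.15,[14.3,3.5,3],[0,0,0]],
    [0.15,[14.3,3.5,6],[0,0,0]],
    [0.15,[14.3,3.5,10],[0,0,0]],
    [0.15,[14.3,3.5,10],[0,0,0]],
    [0.15,[14.3,3.5,10],[0,0,0]]
  ]
}}

```text
time_s: 9.7
tcp_pos: [0.5244, 0.3076, 0.1373]
ee_rot: [[-0.004, 1.0, -0.009], [1.0, 0.004, -0.002], [-0.002, -0.009, -1.0]]
force: [-0.6, 0.1, 0.4]
width: 0.0506
```

```bash
python3 to.py .528 .3085 .057 0
```

```text
t 9.7 p [0.5244 0.3076 0.1373] ya 0.2 tilt [-0.0086 -0.0025] w 0.0506 F [-0.6  0.1  0.4] j6 0.33
shift [0.11 0.43 8.02] turn 0.2
```

Call:
{"name": "move_arm", "arguments": {
  "deltas": [
    [0.15,[0,0,4],[0,0,0]],
    [0.15,[0,0,7],[0,0,0]],
    [0.15,[0,0,8.5],[0,0,0]],
    [0.15,[0,0,8.5],[0,0,0]],
    [-1,[0,0,8.5],[0,0,0]],
    [-1,[0,0,8.5],[0,0,0]],
    [-1,[0,0,8.5],[0,0,0]],
    [-1,[0,0,8.5],[0,0,0]]
  ],
  "newtons": 30
}}

```text
time_s: 10.5
tcp_pos: [0.529, 0.3053, 0.059]
ee_rot: [[0.001, 1.0, 0.002], [1.0, -0.001, 0.001], [0.001, 0.002, -1.0]]
force: [-0.6, -0.1, 0.2]
width: 0.0207
```

Call:
{"name": "move_arm", "arguments": {
  "deltas": [
    [-1,[0,0,0],[0,0,0]],
    [-1,[-1,0,0],[0,0,0]],
    [-1,[-3,0,0],[0,0,0]],
    [-1,[-5,0,0],[0,0,0]]
  ]
}}

```text
time_s: 10.9
tcp_pos: [0.5289, 0.2578, 0.0589]
ee_rot: [[0.001, 1.0, 0.003], [1.0, -0.001, 0.005], [0.005, 0.003, -1.0]]
force: [0.8, 13.3, 1.5]
width: 0.0196
```

```bash
python3 to.py
```

```text
t 10.9 p [0.5289 0.2578 0.0589] ya -0.04 tilt [0.0032 0.0054] w 0.0196 F [ 0.8 13.3  1.5] j6 0.25
```

Call:
{"name": "move_arm", "arguments": {
  "deltas": [
    [-1,[-4,0,0],[0,0,0]],
    [-1,[-8,0,0],[0,0,0]],
    [-1,[-12,0,0],[0,0,0]],
    [-1,[-15,0,0],[0,0,0]],
    [-1,[-17,0,0],[0,0,0]],
    [-1,[-18.1,0,0],[0,0,0]],
    [-1,[-18.1,0,0],[0,0,0]],
    [-1,[-18.1,0,0],[0,0,0]]
  ]
}}

```text
time_s: 11.7
tcp_pos: [0.529, 0.076, 0.0588]
ee_rot: [[0.002, 1.0, 0.003], [1.0, -0.002, 0.004], [0.004, 0.003, -1.0]]
force: [1.3, 10.7, 4.6]
width: 0.0194
```

```bash
python3 to.py
```

```text
t 11.7 p [0.529  0.076  0.0588] ya -0.13 tilt [0.003  0.0036] w 0.0194 F [ 1.3 10.7  4.6] j6 -0.08
```

Call:
{"name": "move_arm", "arguments": {
  "deltas": [
    [-1,[0.3,0,0],[0,0,0]],
    [-1,[0.7,0,0],[0,0,0]],
    [-1,[0.8,0,0],[0,0,0]],
    [-1,[0.8,0,0],[0,0,0]]
  ]
}}

```text
time_s: 12.1
tcp_pos: [0.5291, 0.0824, 0.0588]
ee_rot: [[0.001, 1.0, 0.003], [1.0, -0.001, 0.0], [0.0, 0.003, -1.0]]
force: [0.5, 2.3, 6.5]
width: 0.0196
```

```bash
python3 to.py
```

```text
t 12.1 p [0.5291 0.0824 0.0588] ya -0.06 tilt [0.0026 0.0003] w 0.0196 F [0.5 2.3 6.5] j6 -0.07
```

Call:
{"name": "move_arm", "arguments": {
  "deltas": [
    [0,[0,0,0],[0,0,0]],
    [0,[0,0,0],[0,0,0]],
    [0,[0,0,0],[0,0,0]],
    [0,[0,0,-4],[0,0,0]],
    [0,[0,0,-8],[0,0,0]],
    [0,[0,0,-12],[0,0,0]],
    [0,[0,0,-13],[0,0,0]],
    [0,[0,0,-13],[0,0,0]]
  ]
}}

```text
time_s: 12.9
tcp_pos: [0.529, 0.0819, 0.1894]
ee_rot: [[0.001, 1.0, 0.004], [1.0, -0.001, -0.0], [-0.0, 0.004, -1.0]]
force: [0.7, -0.2, -0.9]
width: 0.0442
```

```bash
python3 - <<'E'
from h import *
t=robot.get_image('top');s=robot.get_image('scene')
cv2.imwrite('pics/t2.png',t);cv2.imwrite('pics/s2.png',s)
for n in CM:
    for q in ['follower_post','module1']:
        print(n,q,[(round(d['p'],2),np.round(d['at'],3).tolist()) for d in robot.recognise(n,q)][:6])
E
python3 to.py .5397 -.1693 .13 -12.4
```

```text
scene follower_post [(0.65, [0.528, 0.084, 0.051])]
scene module1 [(0.83, [0.55, -0.453, 0.025]), (0.82, [0.552, -0.168, 0.028]), (0.71, [0.62, -0.244, 0.029]), (0.66, [0.634, -0.185, 0.031]), (0.61, [0.539, -0.223, 0.025]), (0.57, [0.389, -0.21, 0.023])]
top follower_post [(0.22, [0.634, 0.182, 0.057])]
top module1 [(0.84, [0.524, -0.224, 0.032]), (0.74, [0.536, -0.454, 0.023]), (0.73, [0.621, -0.183, 0.03]), (0.73, [0.375, -0.208, 0.022]), (0.71, [0.539, -0.167, 0.032]), (0.62, [0.607, -0.24, 0.031])]
t 13.2 p [0.5268 0.0821 0.1858] ya -0.08 tilt [-0.0035  0.0002] w 0.0443 F [-1.1 -0.  -0.4] j6 -0.07
shift [-25.14   1.34   5.57] turn 12.32
```

Call:
{"name": "move_arm", "arguments": {
  "deltas": [
    [0,[-25.1,1.3,0],[0,0,12.3]],
    [0,[-25.1,1.3,0],[0,0,12.3]],
    [0,[-25.1,1.3,0],[0,0,12.3]],
    [0,[-25.1,1.3,0],[0,0,12.3]],
    [0,[-25.1,1.3,5.5],[0,0,12.3]],
    [0,[-25.1,1.3,5.5],[0,0,12.3]],
    [0,[-25.1,1.3,5.5],[0,0,12.3]],
    [0,[-25.1,1.3,5.5],[0,0,12.3]]
  ]
}}

```text
time_s: 14.0
tcp_pos: [0.54, -0.1684, 0.1319]
ee_rot: [[0.215, 0.977, -0.002], [0.977, -0.215, 0.002], [0.001, -0.002, -1.0]]
force: [-0.2, -0.1, -0.2]
width: 0.0441
```

```bash
python3 to.py .5397 -.1693 .034 -12.4
```

```text
t 14.0 p [ 0.54   -0.1684  0.1319] ya -12.42 tilt [-0.002   0.0015] w 0.0441 F [-0.2 -0.1 -0.2] j6 -0.3
shift [-0.1   0.01  9.79] turn -0.02
```

Call:
{"name": "move_arm", "arguments": {
  "deltas": [
    [0,[0,0,4],[0,0,0]],
    [0,[0,0,7],[0,0,0]],
    [0,[0,0,9.6],[0,0,0]],
    [0,[0,0,9.6],[0,0,0]],
    [0,[0,0,9.6],[0,0,0]]
  ]
}}

```text
time_s: 14.5
tcp_pos: [0.5413, -0.168, 0.0379]
ee_rot: [[0.213, 0.977, 0.001], [0.977, -0.213, -0.0], [-0.0, 0.001, -1.0]]
force: [0.4, 0.4, 0.0]
width: 0.044
```

Call:
{"name": "move_arm", "arguments": {
  "deltas": [
    [-1,[0,0,0],[0,0,0]],
    [-1,[0,0,0],[0,0,0]],
    [-1,[0,0,0],[0,0,0]],
    [-1,[0,0,0],[0,0,0]]
  ],
  "newtons": 35
}}

```text
time_s: 14.9
tcp_pos: [0.5411, -0.1691, 0.0376]
ee_rot: [[0.214, 0.977, 0.001], [0.977, -0.214, -0.001], [-0.0, 0.001, -1.0]]
force: [2.3, -0.6, 0.6]
width: 0.0137
```

```bash
python3 to.py
```

```text
t 14.9 p [ 0.5411 -0.1691  0.0376] ya -12.38 tilt [ 0.0013 -0.0007] w 0.0137 F [ 2.3 -0.6  0.6] j6 -0.3
```

Call:
{"name": "move_arm", "arguments": {
  "deltas": [
    [-1,[0,0,-2],[0,0,0]],
    [-1,[0,0,-5],[0,0,0]],
    [-1,[0,0,-9],[0,0,0]],
    [-1,[0,0,-12],[0,0,0]],
    [-1,[0,0,-12],[0,0,0]]
  ]
}}

```text
time_s: 15.4
tcp_pos: [0.5434, -0.1704, 0.1619]
ee_rot: [[0.214, 0.977, 0.008], [0.977, -0.214, -0.004], [-0.003, 0.009, -1.0]]
force: [-0.3, -0.1, -0.1]
width: 0.0141
```

```bash
python3 to.py .529 .3145 .16 0
```

```text
t 15.4 p [ 0.5434 -0.1704  0.1619] ya -12.37 tilt [ 0.0079 -0.0044] w 0.0141 F [-0.3 -0.1 -0.1] j6 -0.3
shift [ 4.706e+01 -1.180e+01 -3.000e-02] turn -12.37
```

Call:
{"name": "move_arm", "arguments": {
  "deltas": [
    [-1,[47.1,-11.8,0],[0,0,-12.4]],
    [-1,[47.1,-11.8,0],[0,0,-12.4]],
    [-1,[47.1,-11.8,0],[0,0,-12.4]],
    [-1,[47.1,-11.8,0],[0,0,-12.4]],
    [-1,[47.1,-11.8,0],[0,0,-12.4]],
    [-1,[47.1,-11.8,0],[0,0,-12.4]],
    [-1,[47.1,-11.8,0],[0,0,-12.4]],
    [-1,[47.1,-11.8,0],[0,0,-12.4]]
  ]
}}

```text
time_s: 16.2
tcp_pos: [0.5276, 0.2327, 0.1554]
ee_rot: [[-0.0, 1.0, -0.002], [1.0, 0.0, -0.0], [-0.0, -0.002, -1.0]]
force: [1.0, -0.1, -0.8]
width: 0.0135
```

```bash
python3 to.py .529 .3145 .11 0
```

```text
t 16.2 p [0.5276 0.2327 0.1554] ya 0.02 tilt [-0.0018 -0.0005] w 0.0135 F [ 1.  -0.1 -0.8] j6 0.21
shift [8.18 0.15 4.53] turn 0.02
```

Call:
{"name": "move_arm", "arguments": {
  "deltas": [
    [-1,[8,0.1,0],[0,0,0]],
    [-1,[8,0.1,2],[0,0,0]],
    [-1,[8,0.1,4.5],[0,0,0]],
    [-1,[8,0.1,4.5],[0,0,0]],
    [-1,[8,0.1,4.5],[0,0,0]]
  ]
}}

```text
time_s: 16.7
tcp_pos: [0.5287, 0.3103, 0.1104]
ee_rot: [[-0.0, 1.0, -0.003], [1.0, 0.0, -0.001], [-0.001, -0.003, -1.0]]
force: [0.0, 0.2, -0.1]
width: 0.0133
```

```bash
python3 to.py .529 .3145 .06 0
```

```text
t 16.7 p [0.5287 0.3103 0.1104] ya 0.01 tilt [-0.003  -0.0012] w 0.0133 F [ 0.   0.2 -0.1] j6 0.34
shift [0.43 0.04 5.04] turn 0.01
```

Call:
{"name": "move_arm", "arguments": {
  "deltas": [
    [-1,[0,0.03,1.5],[0,0,0]],
    [-1,[0,0.03,3],[0,0,0]],
    [-1,[0,0.03,4],[0,0,0]],
    [-1,[0,0.03,4.5],[0,0,0]],
    [-1,[0,0.03,4.5],[0,0,0]]
  ]
}}

```text
time_s: 17.2
tcp_pos: [0.5294, 0.3105, 0.0655]
ee_rot: [[-0.0, 1.0, -0.002], [1.0, 0.0, -0.001], [-0.001, -0.002, -1.0]]
force: [-0.0, 0.6, -1.2]
width: 0.0134
```

```bash
python3 to.py .529 .3145 .06 0
```

```text
t 17.2 p [0.5294 0.3105 0.0655] ya 0.01 tilt [-0.0019 -0.0007] w 0.0134 F [-0.   0.6 -1.2] j6 0.34
shift [ 0.4  -0.04  0.55] turn 0.01
```

Call:
{"name": "move_arm", "arguments": {
  "deltas": [
    [-1,[0,0,0.5],[0,0,0]],
    [-1,[0,0,0.55],[0,0,0]],
    [0,[0,0,0.55],[0,0,0]],
    [0,[0,0,0.55],[0,0,0]],
    [0,[0,0,0.3],[0,0,0]],
    [0,[0,0,-4],[0,0,0]],
    [0,[0,0,-8],[0,0,0]],
    [0,[0,0,-10],[0,0,0]]
  ]
}}

```text
time_s: 18.0
tcp_pos: [0.5319, 0.3117, 0.1713]
ee_rot: [[-0.001, 1.0, 0.006], [1.0, 0.001, 0.002], [0.002, 0.006, -1.0]]
force: [0.3, -0.3, -0.0]
width: 0.0441
```

```bash
python3 - <<'E'
from h import *
t=robot.get_image('top');s=robot.get_image('scene')
cv2.imwrite('pics/t3.png',t);cv2.imwrite('pics/s3.png',s)
for n in CM:
    for q in ['module1']:
        print(n,q,[(round(d['p'],2),np.round(d['at'],3).tolist()) for d in robot.recognise(n,q)][:7])
E
python3 to.py .5268 -.2279 .13 -12.4
```

```text
scene module1 [(0.92, [0.632, -0.184, 0.03]), (0.72, [0.621, -0.243, 0.032]), (0.68, [0.387, -0.208, 0.021]), (0.66, [0.549, -0.453, 0.023])]
top module1 [(0.89, [0.526, -0.222, 0.032]), (0.88, [0.607, -0.239, 0.032]), (0.88, [0.538, -0.453, 0.019]), (0.74, [0.374, -0.209, 0.023]), (0.69, [0.623, -0.183, 0.032]), (0.66, [0.526, 0.309, 0.053]), (0.52, [0.721, -0.224, 0.048])]
t 18.2 p [0.53   0.3109 0.1667] ya 0.03 tilt [0.0006 0.0002] w 0.0435 F [-0.4  0.6 -0.3] j6 0.34
shift [-53.88  -0.35   3.67] turn 12.43
```

Call:
{"name": "move_arm", "arguments": {
  "deltas": [
    [0,[-53.9,-0.3,0],[0,0,12.4]],
    [0,[-53.9,-0.3,0],[0,0,12.4]],
    [0,[-53.9,-0.3,0],[0,0,12.4]],
    [0,[-53.9,-0.3,0],[0,0,12.4]],
    [0,[-53.9,-0.3,0],[0,0,12.4]],
    [0,[-53.9,-0.3,0],[0,0,12.4]],
    [0,[-53.9,-0.3,0],[0,0,12.4]],
    [0,[-53.9,-0.3,0],[0,0,12.4]]
  ]
}}

```text
time_s: 19.0
tcp_pos: [0.5264, -0.0905, 0.1646]
ee_rot: [[0.214, 0.977, -0.003], [0.977, -0.214, 0.001], [0.001, -0.003, -1.0]]
force: [1.4, -0.8, 0.4]
width: 0.0443
```

```bash
python3 to.py .5275 -.2279 .13 -12.4
```

```text
t 19.0 p [ 0.5264 -0.0905  0.1646] ya -12.38 tilt [-0.0032  0.0015] w 0.0443 F [ 1.4 -0.8  0.4] j6 -0.18
shift [-13.4    3.07   3.44] turn 0.02
```

Call:
{"name": "move_arm", "arguments": {
  "deltas": [
    [0,[-13.2,3.05,1],[0,0,0]],
    [0,[-13.2,3.05,2],[0,0,0]],
    [0,[-13.2,3.05,3.4],[0,0,0]],
    [0,[-13.2,3.05,5],[0,0,0]],
    [0,[-13.2,3.05,7],[0,0,0]],
    [0,[-13.2,3.05,7],[0,0,0]],
    [0,[-13.2,3.05,7],[0,0,0]]
  ]
}}

```text
time_s: 19.7
tcp_pos: [0.5284, -0.2237, 0.0952]
ee_rot: [[0.214, 0.977, -0.003], [0.977, -0.214, 0.002], [0.001, -0.003, -1.0]]
force: [-0.6, 0.1, 0.8]
width: 0.0443
```

```bash
python3 to.py .5275 -.2279 .037 -12.4
```

```text
t 19.7 p [ 0.5284 -0.2237  0.0952] ya -12.37 tilt [-0.0029  0.002 ] w 0.0443 F [-0.6  0.1  0.8] j6 -0.39
shift [-0.44  0.02  5.82] turn 0.03
```

Call:
{"name": "move_arm", "arguments": {
  "deltas": [
    [0,[-0.4,0,3],[0,0,0]],
    [0,[-0.4,0,5],[0,0,0]],
    [0,[-0.4,0,5.8],[0,0,0]],
    [0,[-0.4,0,5.8],[0,0,0]],
    [-1,[-0.4,0,5.8],[0,0,0]],
    [-1,[-0.4,0,5.8],[0,0,0]],
    [-1,[-0.4,0,5.8],[0,0,0]],
    [-1,[-0.4,0,5.8],[0,0,0]]
  ]
}}

```text
time_s: 20.5
tcp_pos: [0.529, -0.2286, 0.0395]
ee_rot: [[0.214, 0.977, 0.001], [0.977, -0.214, -0.001], [-0.0, 0.001, -1.0]]
force: [-1.6, 0.7, 0.7]
width: 0.014
```

Call:
{"name": "move_arm", "arguments": {
  "deltas": [
    [-1,[0,0,0],[0,0,0]]
  ]
}}

```text
time_s: 20.6
tcp_pos: [0.529, -0.2286, 0.0395]
ee_rot: [[0.214, 0.977, 0.001], [0.977, -0.214, -0.001], [-0.0, 0.001, -1.0]]
force: [-0.4, 0.5, 4.2]
width: 0.0139
```

Call:
{"name": "move_arm", "arguments": {
  "deltas": [
    [-1,[0,0,-2],[0,0,0]],
    [-1,[0,0,-5],[0,0,0]],
    [-1,[0,0,-9],[0,0,0]],
    [-1,[0,0,-12],[0,0,0]],
    [-1,[0,0,-12],[0,0,0]]
  ]
}}

```text
time_s: 21.1
tcp_pos: [0.5312, -0.2301, 0.1638]
ee_rot: [[0.214, 0.977, 0.007], [0.977, -0.214, -0.005], [-0.003, 0.008, -1.0]]
force: [0.3, -0.1, -1.7]
width: 0.0134
```

```bash
python3 to.py .529 .264 .16 0
```

```text
t 21.1 p [ 0.5312 -0.2301  0.1638] ya -12.37 tilt [ 0.0073 -0.0051] w 0.0134 F [ 0.3 -0.1 -1.7] j6 -0.4
shift [ 48.22 -10.8    0.13] turn -12.37
```

Call:
{"name": "move_arm", "arguments": {
  "deltas": [
    [-1,[48.2,-10.8,0],[0,0,-12.4]],
    [-1,[48.2,-10.8,0],[0,0,-12.4]],
    [-1,[48.2,-10.8,0],[0,0,-12.4]],
    [-1,[48.2,-10.8,0],[0,0,-12.4]],
    [-1,[48.2,-10.8,0],[0,0,-12.4]],
    [-1,[48.2,-10.8,0],[0,0,-12.4]],
    [-1,[48.2,-10.8,0],[0,0,-12.4]],
    [-1,[48.2,-10.8,0],[0,0,-12.4]]
  ]
}}

```text
time_s: 21.9
tcp_pos: [0.5256, 0.1735, 0.1573]
ee_rot: [[-0.0, 1.0, -0.002], [1.0, 0.0, -0.0], [-0.0, -0.002, -1.0]]
force: [1.5, -0.9, -1.5]
width: 0.0138
```

```bash
python3 to.py .529 .262 .11 0
```

```text
t 21.9 p [0.5256 0.1735 0.1573] ya 0.02 tilt [-0.0019 -0.0002] w 0.0138 F [ 1.5 -0.9 -1.5] j6 0.1
shift [8.85 0.35 4.72] turn 0.02
```

Call:
{"name": "move_arm", "arguments": {
  "deltas": [
    [-1,[8.8,0.25,0],[0,0,0]],
    [-1,[8.8,0.25,2],[0,0,0]],
    [-1,[8.8,0.25,4.7],[0,0,0]],
    [-1,[8.8,0.25,4.7],[0,0,0]],
    [-1,[8.8,0.25,4.7],[0,0,0]]
  ]
}}

```text
time_s: 22.4
tcp_pos: [0.5282, 0.259, 0.1104]
ee_rot: [[-0.0, 1.0, -0.003], [1.0, 0.0, -0.001], [-0.001, -0.003, -1.0]]
force: [-0.1, -0.6, -0.4]
width: 0.014
```

```bash
python3 to.py .529 .262 .0675 0
```

```text
t 22.4 p [0.5282 0.259  0.1104] ya 0.02 tilt [-0.0033 -0.001 ] w 0.014 F [-0.1 -0.6 -0.4] j6 0.25
shift [0.3  0.1  4.28] turn 0.02
```

Call:
{"name": "move_arm", "arguments": {
  "deltas": [
    [-1,[0,0.06,1.5],[0,0,0]],
    [-1,[0,0.06,3],[0,0,0]],
    [-1,[0,0.06,4],[0,0,0]],
    [-1,[0,0.06,4.3],[0,0,0]],
    [-1,[0,0.06,4.3],[0,0,0]]
  ]
}}

```text
time_s: 22.9
tcp_pos: [0.5295, 0.2592, 0.0679]
ee_rot: [[-0.0, 1.0, -0.001], [1.0, 0.0, -0.0], [-0.0, -0.001, -1.0]]
force: [-0.2, 0.1, -0.8]
width: 0.0136
```

```bash
python3 to.py .529 .264 .0618 0
```

```text
t 22.9 p [0.5295 0.2592 0.0679] ya 0.0 tilt [-0.0015 -0.0004] w 0.0136 F [-0.2  0.1 -0.8] j6 0.25
shift [ 0.48 -0.05  0.61] turn 0.0
```

Call:
{"name": "move_arm", "arguments": {
  "deltas": [
    [-1,[0,0,0.5],[0,0,0]],
    [-1,[0,0,0.6],[0,0,0]],
    [0,[0,0,0.6],[0,0,0]],
    [0,[0,0,0.6],[0,0,0]],
    [0,[0,0,0.3],[0,0,0]],
    [0,[0,0,-4],[0,0,0]],
    [0,[0,0,-8],[0,0,0]],
    [0,[0,0,-10],[0,0,0]]
  ]
}}

```text
time_s: 23.7
tcp_pos: [0.5318, 0.2602, 0.1732]
ee_rot: [[-0.001, 1.0, 0.006], [1.0, 0.001, 0.002], [0.001, 0.006, -1.0]]
force: [1.2, -0.0, -0.6]
width: 0.044
```

```bash
python3 - <<'E'
from h import *
t=robot.get_image('top');s=robot.get_image('scene')
cv2.imwrite('pics/t4.png',t);cv2.imwrite('pics/s4.png',s)
for n in CM:
    for q in ['module1']:
        print(n,q,[(round(d['p'],2),np.round(d['at'],3).tolist()) for d in robot.recognise(n,q)][:7])
E
python3 to.py .6245 -.1878 .13 -12.4
```

```text
scene module1 [(0.94, [0.616, -0.243, 0.033]), (0.7, [0.557, -0.244, 0.019]), (0.68, [0.636, -0.186, 0.031]), (0.67, [0.389, -0.209, 0.02]), (0.65, [0.534, 0.262, 0.06]), (0.56, [0.552, -0.451, 0.022]), (0.52, [0.686, 0.182, 0.146])]
top module1 [(0.88, [0.374, -0.212, 0.023]), (0.83, [0.526, 0.257, 0.053]), (0.77, [0.624, -0.185, 0.03]), (0.66, [0.537, -0.453, 0.022]), (0.62, [0.548, 0.296, 0.051]), (0.62, [0.609, -0.242, 0.033])]
t 23.9 p [0.5299 0.2596 0.1688] ya 0.03 tilt [0.0007 0.0002] w 0.0442 F [ 0.1 -0.3 -0.1] j6 0.25
shift [-44.75   9.43   3.88] turn 12.43
```

Call:
{"name": "move_arm", "arguments": {
  "deltas": [
    [0,[-44.7,9.4,0],[0,0,12.4]],
    [0,[-44.7,9.4,0],[0,0,12.4]],
    [0,[-44.7,9.4,0],[0,0,12.4]],
    [0,[-44.7,9.4,0],[0,0,12.4]],
    [0,[-44.7,9.4,0],[0,0,12.4]],
    [0,[-44.7,9.4,0],[0,0,12.4]],
    [0,[-44.7,9.4,0],[0,0,12.4]],
    [0,[-44.7,9.4,0],[0,0,12.4]]
  ]
}}

```text
time_s: 24.7
tcp_pos: [0.6113, -0.1334, 0.1662]
ee_rot: [[0.214, 0.977, -0.004], [0.977, -0.214, 0.002], [0.001, -0.004, -1.0]]
force: [0.5, -1.0, 0.1]
width: 0.0441
```

```bash
python3 to.py .6245 -.1878 .09 -12.4
python3 - <<'E'
from h import *
t=robot.get_image('top');s=robot.get_image('scene')
cv2.imwrite('pics/t5.png',t);cv2.imwrite('pics/s5.png',s)
for q in ['module1']:
        print(q,[(round(d['p'],2),np.round(d['at'],3).tolist()) for d in robot.recognise('top',q)][:7])
A=cv2.resize(t[150:250,165:325],None,fx=5,fy=5,interpolation=2)
cv2.imwrite('pics/d7.png',A)
E
```

```text
t 24.7 p [ 0.6113 -0.1334  0.1662] ya -12.38 tilt [-0.0035  0.0016] w 0.0441 F [ 0.5 -1.   0.1] j6 -0.19
shift [-5.04  2.49  7.6 ] turn 0.02
module1 [(0.88, [0.526, 0.312, 0.053]), (0.8, [0.607, -0.241, 0.031]), (0.71, [0.376, -0.21, 0.02]), (0.7, [0.537, -0.455, 0.024]), (0.61, [0.527, 0.258, 0.055]), (0.56, [0.628, -0.182, 0.031])]
```

View pics/d7.png

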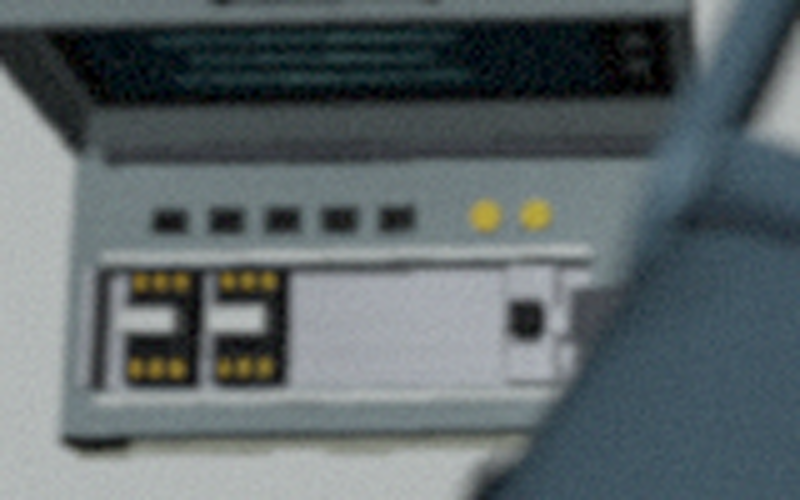

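The crop shows two modules in the track at about (160,325) and (248,325), seated, with the follower held back at (525,320). Next is the third module.

Call:
{"name": "move_arm", "arguments": {
  "deltas": [
    [0,[-4.8,2.5,1],[0,0,0]],
    [0,[-4.8,2.5,3],[0,0,0]],
    [0,[-4.8,2.5,6],[0,0,0]],
    [0,[-4.8,2.5,7.6],[0,0,0]],
    [0,[-4.8,2.5,7.6],[0,0,0]],
    [0,[-4.8,2.5,7.6],[0,0,0]]
  ]
}}

```text
time_s: 25.45
tcp_pos: [0.6264, -0.1828, 0.0925]
ee_rot: [[0.213, 0.977, -0.001], [0.977, -0.213, 0.001], [0.0, -0.001, -1.0]]
force: [-0.5, -0.5, 0.4]
width: 0.044
```

```bash
python3 to.py .6245 -.1878 .038 -12.4
```

```text
t 25.45 p [ 0.6264 -0.1828  0.0925] ya -12.3 tilt [-0.001   0.0006] w 0.044 F [-0.5 -0.5  0.4] j6 -0.25
shift [-0.53 -0.08  5.45] turn 0.1
```

Call:
{"name": "move_arm", "arguments": {
  "deltas": [
    [0,[-0.5,0,3],[0,0,0]],
    [0,[-0.5,0,4.7],[0,0,0]],
    [0,[-0.5,0,5.4],[0,0,0]],
    [0,[-0.5,0,5.4],[0,0,0]],
    [-1,[-0.5,0,5.4],[0,0,0]],
    [-1,[-0.5,0,5.4],[0,0,0]],
    [-1,[-0.5,0,5.4],[0,0,0]],
    [-1,[-0.5,0,5.4],[0,0,0]]
  ]
}}

```text
time_s: 26.25
tcp_pos: [0.6258, -0.1891, 0.0394]
ee_rot: [[0.214, 0.977, 0.001], [0.977, -0.214, -0.0], [-0.0, 0.001, -1.0]]
force: [-1.2, 0.5, 0.6]
width: 0.014
```

Call:
{"name": "move_arm", "arguments": {
  "deltas": [
    [-1,[0,0,0],[0,0,0]]
  ]
}}

```text
time_s: 26.35
tcp_pos: [0.6258, -0.1891, 0.0395]
ee_rot: [[0.214, 0.977, 0.001], [0.977, -0.214, -0.0], [-0.0, 0.001, -1.0]]
force: [-1.3, -0.3, 3.8]
width: 0.0138
```

Call:
{"name": "move_arm", "arguments": {
  "deltas": [
    [-1,[0,0,-2],[0,0,0]],
    [-1,[0,0,-5],[0,0,0]],
    [-1,[0,0,-9],[0,0,0]],
    [-1,[0,0,-12],[0,0,0]],
    [-1,[0,0,-12],[0,0,0]]
  ]
}}

```text
time_s: 26.85
tcp_pos: [0.6284, -0.1903, 0.1644]
ee_rot: [[0.214, 0.977, 0.008], [0.977, -0.214, -0.004], [-0.002, 0.009, -1.0]]
force: [0.7, -0.5, -1.0]
width: 0.0139
```

```bash
python3 to.py .529 .212 .16 0
```

```text
t 26.85 p [ 0.6284 -0.1903  0.1644] ya -12.37 tilt [ 0.0085 -0.0043] w 0.0139 F [ 0.7 -0.5 -1. ] j6 -0.26
shift [ 37.17 -18.33   0.19] turn -12.37
```

Call:
{"name": "move_arm", "arguments": {
  "deltas": [
    [-1,[-1,-5,0],[0,0,-4]],
    [-1,[2,-10,0],[0,0,-10]],
    [-1,[7,-12,0],[0,0,-12.4]],
    [-1,[37.2,-18.3,0],[0,0,-12.4]],
    [-1,[37.2,-18.3,0],[0,0,-12.4]],
    [-1,[37.2,-18.3,0],[0,0,-12.4]],
    [-1,[37.2,-18.3,0],[0,0,-12.4]],
    [-1,[37.2,-18.3,0],[0,0,-12.4]]
  ]
}}

```text
time_s: 27.65
tcp_pos: [0.5252, 0.1462, 0.1573]
ee_rot: [[-0.0, 1.0, -0.002], [1.0, 0.0, -0.0], [-0.0, -0.002, -1.0]]
force: [1.5, -0.1, 0.3]
width: 0.0137
```

```bash
python3 to.py .529 .211 .16 0
```

```text
t 27.65 p [0.5252 0.1462 0.1573] ya 0.01 tilt [-0.0018 -0.0001] w 0.0137 F [ 1.5 -0.1  0.3] j6 0.05
shift [ 6.48  0.38 -0.27] turn 0.01
```

Call:
{"name": "move_arm", "arguments": {
  "deltas": [
    [-1,[6.4,0.25,0],[0,0,0]],
    [-1,[6.4,0.25,2],[0,0,0]],
    [-1,[6.4,0.25,4.7],[0,0,0]],
    [-1,[6.4,0.25,4.7],[0,0,0]],
    [-1,[6.4,0.25,4.7],[0,0,0]]
  ]
}}

```text
time_s: 28.15
tcp_pos: [0.5278, 0.2079, 0.1105]
ee_rot: [[-0.0, 1.0, -0.003], [1.0, 0.0, -0.001], [-0.001, -0.003, -1.0]]
force: [1.0, -0.4, -0.9]
width: 0.0133
```

```bash
python3 to.py .529 .2085 .0675 0
```

```text
t 28.15 p [0.5278 0.2079 0.1105] ya 0.02 tilt [-0.0032 -0.0006] w 0.0133 F [ 1.  -0.4 -0.9] j6 0.17
shift [0.06 0.14 4.3 ] turn 0.02
```

Call:
{"name": "move_arm", "arguments": {
  "deltas": [
    [-1,[0,0.08,1.5],[0,0,0]],
    [-1,[0,0.08,3],[0,0,0]],
    [-1,[0,0.08,4],[0,0,0]],
    [-1,[0,0.08,4.3],[0,0,0]],
    [-1,[0,0.08,4.3],[0,0,0]]
  ]
}}

```text
time_s: 28.65
tcp_pos: [0.5292, 0.208, 0.0679]
ee_rot: [[-0.0, 1.0, -0.001], [1.0, 0.0, -0.0], [-0.0, -0.001, -1.0]]
force: [0.2, 0.3, -1.7]
width: 0.0133
```

```bash
python3 to.py .529 .2085 .0618 0
```

```text
t 28.65 p [0.5292 0.208  0.0679] ya 0.01 tilt [-0.0014 -0.0002] w 0.0133 F [ 0.2  0.3 -1.7] j6 0.17
shift [ 0.05 -0.02  0.61] turn 0.01
```

Call:
{"name": "move_arm", "arguments": {
  "deltas": [
    [-1,[0,0,0.5],[0,0,0]],
    [-1,[0,0,0.6],[0,0,0]],
    [0,[0,0,0.6],[0,0,0]],
    [0,[0,0,0.6],[0,0,0]],
    [0,[0,0,0.3],[0,0,0]],
    [0,[0,0,-4],[0,0,0]],
    [0,[0,0,-8],[0,0,0]],
    [0,[0,0,-10],[0,0,0]]
  ]
}}

```text
time_s: 29.45
tcp_pos: [0.5315, 0.2087, 0.1731]
ee_rot: [[-0.001, 1.0, 0.006], [1.0, 0.001, 0.001], [0.001, 0.006, -1.0]]
force: [0.5, -0.0, 0.6]
width: 0.0442
```

Call:
{"name": "move_arm", "arguments": {
  "deltas": [
    [0,[-40,0,0],[0,0,12.4]],
    [0,[-40,0,0],[0,0,12.4]],
    [0,[-40,0,0],[0,0,12.4]],
    [0,[-40,0,0],[0,0,12.4]],
    [0,[-40,0,0],[0,0,12.4]],
    [0,[-40,0,0],[0,0,12.4]],
    [0,[-40,0,0],[0,0,12.4]],
    [0,[-40,0,0],[0,0,12.4]]
  ]
}}

```text
time_s: 30.25
tcp_pos: [0.5297, -0.1939, 0.1695]
ee_rot: [[0.214, 0.977, 0.001], [0.977, -0.214, -0.001], [-0.0, 0.001, -1.0]]
force: [1.0, -0.4, 0.4]
width: 0.0436
```

```bash
python3 to.py .612 -.2474 .09 -12.4;python3 - <<'E'
from h import *
t=robot.get_image('top');s=robot.get_image('scene')
cv2.imwrite('pics/t6.png',t);cv2.imwrite('pics/s6.png',s)
for n in CM:
    for q in ['module1']:
        print(n,q,[(round(d['p'],2),np.round(d['at'],3).tolist()) for d in robot.recognise(n,q)][:7])
E
```

```text
t 30.25 p [ 0.5297 -0.1939  0.1695] ya -12.38 tilt [ 0.0011 -0.0005] w 0.0436 F [ 1.  -0.4  0.4] j6 -0.35
shift [-3.46  9.17  7.97] turn 0.02
scene module1 [(0.68, [0.618, -0.241, 0.032]), (0.52, [0.534, 0.263, 0.059]), (0.51, [0.553, -0.457, 0.024]), (0.47, [0.533, 0.309, 0.058]), (0.33, [0.691, 0.189, 0.188])]
top module1 [(0.84, [0.527, 0.257, 0.052]), (0.84, [0.527, 0.307, 0.049]), (0.84, [0.527, 0.208, 0.054]), (0.63, [0.539, -0.453, 0.024])]
```

Three modules are in the track and the fourth is still at (0.61, −0.24).

Call:
{"name": "move_arm", "arguments": {
  "deltas": [
    [0,[-3.4,9.1,0],[0,0,0]],
    [0,[-3.4,9.1,2],[0,0,0]],
    [0,[-3.4,9.1,5],[0,0,0]],
    [0,[-3.4,9.1,8],[0,0,0]],
    [0,[-3.4,9.1,8],[0,0,0]],
    [0,[-3.4,9.1,8],[0,0,0]]
  ]
}}

```text
time_s: 31.05
tcp_pos: [0.6114, -0.2426, 0.0888]
ee_rot: [[0.212, 0.977, -0.001], [0.977, -0.212, 0.001], [0.001, -0.001, -1.0]]
force: [1.2, 0.4, 1.4]
width: 0.0443
```

```bash
python3 to.py .612 -.2474 .038 -12.4
```

```text
t 31.05 p [ 0.6114 -0.2426  0.0888] ya -12.27 tilt [-0.0012  0.001 ] w 0.0443 F [1.2 0.4 1.4] j6 -0.34
shift [-0.46  0.17  5.08] turn 0.13
```

Call:
{"name": "move_arm", "arguments": {
  "deltas": [
    [0,[-0.4,0.1,3],[0,0,0]],
    [0,[-0.4,0.1,4.5],[0,0,0]],
    [0,[-0.4,0.1,5.1],[0,0,0]],
    [0,[-0.4,0.1,5.1],[0,0,0]],
    [-1,[-0.4,0.1,5.1],[0,0,0]],
    [-1,[-0.4,0.1,5.1],[0,0,0]],
    [-1,[-0.4,0.1,5.1],[0,0,0]],
    [-1,[-0.4,0.1,5.1],[0,0,0]]
  ]
}}

```text
time_s: 31.85
tcp_pos: [0.6119, -0.2488, 0.0384]
ee_rot: [[0.214, 0.977, 0.001], [0.977, -0.214, -0.0], [-0.0, 0.001, -1.0]]
force: [-1.2, 0.8, 1.0]
width: 0.0143
```

Call:
{"name": "move_arm", "arguments": {
  "deltas": [
    [-1,[0,0,0],[0,0,0]]
  ]
}}

```text
time_s: 31.95
tcp_pos: [0.6119, -0.2488, 0.0384]
ee_rot: [[0.214, 0.977, 0.001], [0.977, -0.214, -0.0], [-0.0, 0.001, -1.0]]
force: [-1.4, 0.7, 2.9]
width: 0.0135
```

Call:
{"name": "move_arm", "arguments": {
  "deltas": [
    [-1,[0,0,-2],[0,0,0]],
    [-1,[0,0,-5],[0,0,0]],
    [-1,[0,0,-9],[0,0,0]],
    [-1,[0,0,-12],[0,0,0]],
    [-1,[0,0,-12],[0,0,0]]
  ]
}}

```text
time_s: 32.45
tcp_pos: [0.6143, -0.2502, 0.1634]
ee_rot: [[0.214, 0.977, 0.008], [0.977, -0.214, -0.005], [-0.003, 0.009, -1.0]]
force: [0.7, -1.0, -1.1]
width: 0.014
```

```bash
python3 to.py .529 .158 .16 0
```

```text
t 32.45 p [ 0.6143 -0.2502  0.1634] ya -12.37 tilt [ 0.0079 -0.0049] w 0.014 F [ 0.7 -1.  -1.1] j6 -0.35
shift [ 38.04 -17.07   0.07] turn -12.37
```

Call:
{"name": "move_arm", "arguments": {
  "deltas": [
    [-1,[-1,-5,0],[0,0,-4]],
    [-1,[2,-9,0],[0,0,-10]],
    [-1,[7,-11,0],[0,0,-12.4]],
    [-1,[38,-17,0],[0,0,-12.4]],
    [-1,[38,-17,0],[0,0,-12.4]],
    [-1,[38,-17,0],[0,0,-12.4]],
    [-1,[38,-17,0],[0,0,-12.4]],
    [-1,[38,-17,0],[0,0,-12.4]]
  ]
}}

```text
time_s: 33.25
tcp_pos: [0.5241, 0.0909, 0.1562]
ee_rot: [[-0.0, 1.0, -0.002], [1.0, 0.0, 0.0], [0.0, -0.002, -1.0]]
force: [1.6, -0.6, -1.4]
width: 0.0133
```

```bash
python3 to.py .529 .16 .16 0
```

```text
t 33.25 p [0.5241 0.0909 0.1562] ya 0.01 tilt [-0.0021  0.0001] w 0.0133 F [ 1.6 -0.6 -1.4] j6 -0.05
shift [ 6.91  0.49 -0.38] turn 0.01
```

Call:
{"name": "move_arm", "arguments": {
  "deltas": [
    [-1,[6.9,0.35,0],[0,0,0]],
    [-1,[6.9,0.35,1],[0,0,0]],
    [-1,[6.9,0.35,4.6],[0,0,0]],
    [-1,[6.9,0.35,4.6],[0,0,0]],
    [-1,[6.9,0.35,4.6],[0,0,0]]
  ]
}}

```text
time_s: 33.75
tcp_pos: [0.5273, 0.1577, 0.1103]
ee_rot: [[-0.0, 1.0, -0.004], [1.0, 0.0, -0.0], [-0.0, -0.004, -1.0]]
force: [0.2, -0.4, -0.6]
width: 0.0136
```

```bash
python3 to.py .529 .158 .0675 0
```

```text
t 33.75 p [0.5273 0.1577 0.1103] ya 0.02 tilt [-0.0042 -0.0004] w 0.0136 F [ 0.2 -0.4 -0.6] j6 0.07
shift [0.03 0.18 4.27] turn 0.02
```

Call:
{"name": "move_arm", "arguments": {
  "deltas": [
    [-1,[0,0.1,1.5],[0,0,0]],
    [-1,[0,0.1,3],[0,0,0]],
    [-1,[0,0.1,4],[0,0,0]],
    [-1,[0,0.1,4.3],[0,0,0]],
    [-1,[0,0.1,4.3],[0,0,0]]
  ]
}}

```text
time_s: 34.25
tcp_pos: [0.5294, 0.1577, 0.068]
ee_rot: [[-0.0, 1.0, -0.001], [1.0, 0.0, -0.0], [-0.0, -0.001, -1.0]]
force: [-0.2, 0.3, -2.2]
width: 0.0137
```

```bash
python3 to.py .529 .158 .0608 0
```

```text
t 34.25 p [0.5294 0.1577 0.068 ] ya 0.01 tilt [-0.0015 -0.0001] w 0.0137 F [-0.2  0.3 -2.2] j6 0.07
shift [ 0.03 -0.04  0.72] turn 0.01
```

Call:
{"name": "move_arm", "arguments": {
  "deltas": [
    [-1,[0,0,0.6],[0,0,0]],
    [-1,[0,0,0.7],[0,0,0]],
    [0,[0,0,0.7],[0,0,0]],
    [0,[0,0,0.7],[0,0,0]],
    [0,[0,0,0.3],[0,0,0]],
    [0,[0,0,-4],[0,0,0]],
    [0,[0,0,-8],[0,0,0]],
    [0,[0,0,-10],[0,0,0]]
  ]
}}

```text
time_s: 35.05
tcp_pos: [0.5318, 0.1582, 0.1731]
ee_rot: [[-0.001, 1.0, 0.006], [1.0, 0.001, 0.0], [0.0, 0.006, -1.0]]
force: [1.3, 1.0, 0.7]
width: 0.0438
```

Call:
{"name": "move_arm", "arguments": {
  "deltas": [
    [-1,[-36,-8,0],[0,0,0]],
    [-1,[-36,-8,0],[0,0,0]],
    [-1,[-36,-8,0],[0,0,0]],
    [-1,[-36,-8,0],[0,0,0]],
    [-1,[-36,-8,0],[0,0,0]],
    [-1,[-36,-8,0],[0,0,0]],
    [-1,[-36,-8,0],[0,0,0]],
    [-1,[-36,-8,0],[0,0,0]]
  ]
}}

```text
time_s: 35.85
tcp_pos: [0.4493, -0.2062, 0.1698]
ee_rot: [[0.003, 1.0, 0.001], [1.0, -0.003, -0.002], [-0.002, 0.001, -1.0]]
force: [0.0, 0.3, -0.4]
width: 0.0002
```

```bash
python3 to.py .529 -.004 .12 0;python3 - <<'E'
from h import *
t=robot.get_image('top');s=robot.get_image('scene')
cv2.imwrite('pics/t7.png',t);cv2.imwrite('pics/s7.png',s)
for n in CM:
    for q in ['module1','catch_pad']:
        print(n,q,[(round(d['p'],2),np.round(d['at'],3).tolist()) for d in robot.recognise(n,q)][:7])
A=cv2.resize(t[150:250,165:325],None,fx=5,fy=5,interpolation=2)
cv2.imwrite('pics/d8.png',A)
E
```

```text
t 35.85 p [ 0.4493 -0.2062  0.1698] ya -0.17 tilt [ 0.0014 -0.0023] w 0.0002 F [ 0.   0.3 -0.4] j6 -0.67
shift [20.26  7.9   4.95] turn -0.17
scene module1 [(0.86, [0.55, -0.452, 0.026]), (0.7, [0.391, -0.209, 0.02]), (0.66, [0.536, 0.26, 0.058]), (0.6, [0.532, 0.31, 0.059]), (0.5, [0.524, 0.16, 0.052])]
scene catch_pad [(0.65, [0.531, 0.027, 0.067])]
top module1 [(0.92, [0.524, 0.164, 0.054]), (0.89, [0.528, 0.205, 0.052]), (0.82, [0.539, -0.456, 0.023]), (0.78, [0.53, 0.26, 0.054]), (0.57, [0.529, 0.309, 0.053])]
top catch_pad [(0.53, [0.525, 0.028, 0.074])]
```

View pics/d8.png

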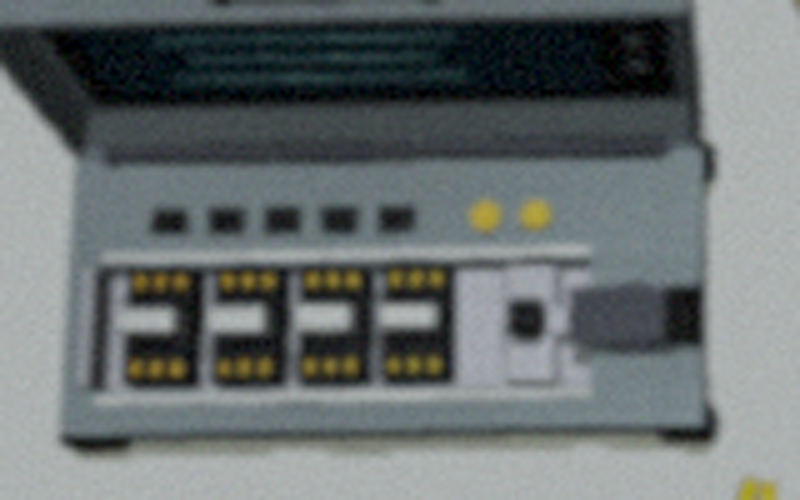

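All four stand in the track at u≈160, 248, 333 and 418, with the follower held back at u≈525. The catch pad is at (684,315). I'll go above the pad with the fingers shut.

Call:
{"name": "move_arm", "arguments": {
  "deltas": [
    [-1,[20.3,7.9,0],[0,0,-0.2]],
    [-1,[20.3,7.9,0],[0,0,-0.2]],
    [-1,[20.3,7.9,0],[0,0,-0.2]],
    [-1,[20.3,7.9,2],[0,0,-0.2]],
    [-1,[20.3,7.9,5],[0,0,-0.2]],
    [-1,[20.3,7.9,7],[0,0,-0.2]],
    [-1,[20.3,7.9,7],[0,0,-0.2]],
    [-1,[20.3,7.9,7],[0,0,-0.2]]
  ]
}}

```text
time_s: 36.95
tcp_pos: [0.5288, 0.002, 0.099]
ee_rot: [[-0.006, 1.0, -0.001], [1.0, 0.006, 0.0], [0.0, -0.001, -1.0]]
force: [0.9, 0.6, 0.6]
width: 0.0005
```

```bash
python3 to.py .529 -.003 .0615 0
```

```text
t 36.95 p [0.5288 0.002  0.099 ] ya 0.32 tilt [-0.0006  0.0001] w 0.0005 F [0.9 0.6 0.6] j6 -0.23
shift [-0.5   0.02  3.75] turn 0.32
```

Call:
{"name": "move_arm", "arguments": {
  "deltas": [
    [-1,[-0.4,0,1.5],[0,0,0]],
    [-1,[-0.4,0,2.3],[0,0,0]],
    [-1,[-0.4,0,2.8],[0,0,0]],
    [-1,[-0.4,0,3.2],[0,0,0]],
    [-1,[-0.4,0,3.5],[0,0,0]],
    [-1,[-0.4,0,3.7],[0,0,0]],
    [-1,[-0.4,0,3.7],[0,0,0]]
  ]
}}

```text
time_s: 37.65
tcp_pos: [0.5302, -0.0055, 0.0635]
ee_rot: [[-0.004, 1.0, 0.002], [1.0, 0.004, -0.004], [-0.004, 0.002, -1.0]]
force: [-2.7, -8.7, 6.8]
width: 0.0002
```

```bash
python3 to.py .529 -.003 .0615 0
```

```text
t 37.65 p [ 0.5302 -0.0055  0.0635] ya 0.23 tilt [ 0.0024 -0.004 ] w 0.0002 F [-2.7 -8.7  6.8] j6 -0.23
shift [ 0.25 -0.12  0.2 ] turn 0.23
```

Run:
```python
from h import *
for n in CM:
    robot.get_image(n)
    for q in ['follower_post']:
        print(n,q,[(round(d['p'],2),np.round(d['at'],3).tolist()) for d in robot.recognise(n,q)][:4])
```

```text
scene follower_post [(0.64, [0.525, 0.181, 0.056]), (0.44, [0.521, 0.144, 0.053]), (0.44, [0.524, 0.224, 0.055])]
top follower_post [(0.58, [0.536, 0.165, 0.05])]
```

The follower has run to y≈0.16, where four modules put it. I'll lift off and retreat.

Call:
{"name": "move_arm", "arguments": {
  "deltas": [
    [-1,[0,0,-0.5],[0,0,0]],
    [-1,[0,0,-1.5],[0,0,0]],
    [-1,[0,0,-5],[0,0,0]],
    [-1,[0,0,-10],[0,0,0]],
    [-1,[-5,0,-14],[0,0,0]],
    [-1,[-10,-3,-16],[0,0,0]],
    [-1,[-15,-6,-18],[0,0,0]],
    [-1,[-20,-8,-18],[0,0,0]]
  ]
}}

```text
time_s: 38.65
tcp_pos: [0.4652, -0.1704, 0.2395]
ee_rot: [[-0.006, 1.0, 0.004], [1.0, 0.006, -0.002], [-0.002, 0.004, -1.0]]
force: [0.2, -0.2, -0.4]
width: 0.0006
```

```bash
python3 to.py
python3 - <<'E'
from h import *
t=robot.get_image('top');s=robot.get_image('scene')
for n in CM:
    for q in ['follower_post','module1','lid_handle','pliers','solder_stand']:
        print(n,q,[(round(d['p'],2),np.round(d['at'],3).tolist()) for d in robot.recognise(n,q)][:5])
A=cv2.resize(t[130:250,165:325],None,fx=5,fy=5,interpolation=2)
cv2.imwrite('pics/d9.png',A)
E
```

```text
t 38.65 p [ 0.4652 -0.1704  0.2395] ya 0.32 tilt [ 0.0036 -0.0017] w 0.0006 F [ 0.2 -0.2 -0.4] j6 -0.6
scene follower_post [(0.41, [0.524, 0.163, 0.052])]
scene module1 [(0.89, [0.386, -0.211, 0.021]), (0.74, [0.535, 0.285, 0.06]), (0.68, [0.55, -0.45, 0.025]), (0.5, [0.529, 0.246, 0.064]), (0.45, [0.532, 0.323, 0.059])]
scene lid_handle [(0.7, [0.692, 0.189, 0.185])]
scene pliers [(0.75, [0.375, -0.031, 0.008]), (0.38, [0.686, 0.192, 0.18])]
scene solder_stand [(0.66, [0.749, -0.217, 0.045])]
top follower_post [(0.9, [0.529, 0.157, 0.052])]
top module1 [(0.8, [0.524, 0.204, 0.057]), (0.79, [0.53, 0.244, 0.054]), (0.67, [0.537, -0.454, 0.023]), (0.63, [0.368, -0.198, 0.022]), (0.6, [0.527, 0.329, 0.051])]
top lid_handle [(0.97, [0.67, 0.182, 0.141])]
top pliers []
top solder_stand [(0.79, [0.722, -0.224, 0.046])]
```

View pics/d9.png

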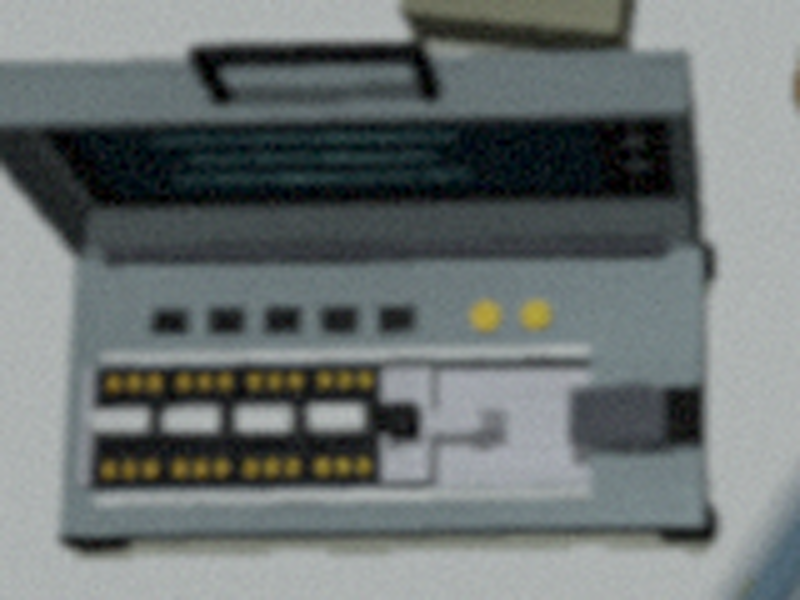

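The four modules are closed up against the stop at u≈95–375, with the follower post at (398,420) pressing on them. The catch is at rest at (684,415) and the lid is open. The robot is clear, so I'll hand in.

```bash
python3 -c "
from plant import robot;print(robot.hand_in())"
```

```text
the job is handed in; nothing more can be done
None
```

The bench tester is ready and the job is handed in at about 39 s of the 210 s; the hand-in gave no verdict. I opened the lid to about 100 degrees and pulled the follower back until its catch held it. I then moved the four black modules from the mould into the feed track and pressed the catch, so the follower closed the row against the end stop.

- **Modules:** the last picture shows all four upright with no gaps between them. The follower post is at y ≈ 0.157–0.163, and four modules should put it at 0.16. I did not measure the modules' heights or the clamping force.
- **Lid:** both cameras put the handle where it belongs at 100 degrees. I measured this after opening, and the last picture shows the lid unchanged.
- **Catch and robot:** in the last picture the catch looks at rest. The arm is clear of everything, with no force on it.
- **Other things on the bench:** the red and blue look-alikes stayed where they were. The solder stand was found where it was before. The pliers were found in one camera only, near their first place. I did not check the tip cleaner or the flux bottle again, but the arm never touched them.
- **Readings that disagreed:** the two cameras' recognised module positions differed by up to about 17 mm in x, because each sees a different side. I used my own fits to the pictures instead, and the gripper closed squarely on every rib. The last recognitions found only three of the four modules per camera, but all four are visible in the picture.

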